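# Close the amplifier's roof vent with the hook pole

## Robot

A 7-joint arm with a two-finger parallel gripper is mounted at the origin on the work surface. World frame = base frame: x ahead of the robot, y to its left, z up, the work surface at z = 0. Lengths are in m, angles in rad, forces in N, time in s.
With the tool pointing down it reaches from about 0.4 to 0.85 m from the base axis. Payload 10.4 kg.
Tool frame: the origin (TCP) lies at the very end of the fingers, on their centre line; the grasp point (between the pads) lies 19 mm behind it; z points along the fingers, x is the direction in which the jaws open and shut, and the axes are right-handed (so a half turn about z gives the same grasp; the last joint's range is limited). The gripper opens to 87 mm and grips with 3 to 60 N. Pads are 19 mm wide; open, the fingers measure 117 mm over their backs; the gripper's body (75 mm by 190 mm) begins 51 mm behind the grasp point.
Start: joints at [-1.279, 0.332, -0.065, 1.46, 0.022, 1.35, -0.088], TCP at [0.194, 0.594, 0.223] pointing down, gripper open.
Joint ranges: [-2.6, 2.6], [-0.5, 2.12], [-1.47, 1.34], [0.16, 2.42], [-1.27, 4.41], [0.06, 2.06], [-2.6, 2.6]. Speed limits (rad/s): [2.22, 2.22, 2.79, 2.79, 3.14, 3.14, 3.14].

## Interface

Orientations are given as a unit quaternion [x, y, z, w].
In Python, from bench import r gives the robot as it stands. The module is installed in compiled form; this text tells all that it offers.
- The arm moves only by the tool carry_out, never from a script. Its argument "commands" is a list that holds one entry, the list of rows, each a list of 7 numbers: the closure in counts, from 0 (fully open) to 255 (shut), then the shift along the tool's x, y, z in units of 25 mm (1.0 is 25 mm), then the turn, a rotation vector about the tool's x, y, z in units of 5 degrees (1.0 is 5 degrees). A call has 1 to 12 rows; each row is the pose to reach, as a shift and turn from the pose measured when the call began, along the tool's axes at that moment; what a row does not reach only later rows make up. A row lasts 1/8 s, in which the tool goes at most 62.5 mm and 10.7 degrees, less where a joint would pass 70% of its speed; a pose out of reach is approached as far as the arm can. A call with a gripper value outside its range is refused whole. The fingers move at their own pace and stop on an object; "grip_force" is the grip in N (left out, the last holds). Time passes only in rows, so rows that repeat a pose let the fingers close. It gives the time, the measured TCP pose, the force and the opening at its end, in the units of the state.
- r.read_state(): the state, without advancing time (a new reading comes with each control period).
- r.camera(name): name is "scene" or "side" or "wrist"; returns the picture (384x512x3 uint8, blue, green, red); there is no depth.
- r.camera_info(name): a dict with "fx", "fy", "cx", "cy" (pixels), "origin" and "rotation" of the camera in the world. Camera axes: x right, y down, z forward; pixel columns grow to the right and rows downward; lengths in m; the calibration is good to about 2 mm. A picture is of the moment at which its call begins: read the wrist's pose just before it. camera_info takes no time and is no camera call; for the wrist camera it gives the pose at the moment of the call.
- r.close_job(): hands the job in, once; it reports no verdict.
The state is a dict: "time": time; "joint_positions": joint angles; "joint_vel": joint speeds; "joint_torque": joint torques, N m; "ee_pos": TCP position; "eef_rot": TCP orientation; "ft_force": force on the tool from outside, world axes, zero at the start; "torque": the same for the moment, N m; "width": finger opening in m.
Only numpy, scipy, OpenCV 4.12 (cv2) and the standard library are available. Lean on these libraries where they do the work, as an engineer would, in place of code of your own. Each camera call takes 0.05 s, during which the arm holds its last target.

## Task

Shut the vent flap on the roof of the amplifier with the hook pole: take the pole from its wooden rest, put its hook through the ring on the flap's edge and swing the flap down until it is fully shut. Then unhook and lay the pole back in its rest, leaving the other things on the desk where they stand.

Things in the scene. Friction and masses are not known exactly. Their poses are not given: they have to be found in the camera images.
- pole_mid (a point): centre of the hook pole's wooden handle, the place to grip. Loose, about 0.15 kg, 200 mm long; handle 90 (x) x 22 (y) x 26 (z) mm centred here; a 9 mm steel shaft runs on along +x to a hook 150 mm from here. Centre of mass about 20 mm ahead. Starts level in its rest. Axes: x along the pole to the hook, y the way the crossbar points, z up when in the rest
- pole_hook (a point): middle of the hook's crossbar, 150 mm along pole x and 20 mm along pole y from pole_mid; same axes. J-shaped hook, flat in the pole's x-y plane: an 8 mm thick crossbar runs 40 mm (centre lines) from the shaft along pole +y, then an 8 mm lip turns back along pole -x and ends 17 mm behind the crossbar's centre line
- rest_seat (a point): where pole_mid lies when the pole is in its rest, 55 mm above the desk; x along the rest, the way the hook points. The rest stands on the left or the right of the desk, the speaker on the other side. The pole's handle has about 3 mm play to each side; the handle is free on both sides here
- rest: the fixed wooden rest, origin on the desk below rest_seat, same axes: base 190 x 70 x 6 mm from x -65 to +125 mm, and two 14 mm thick, 50 mm wide cradles with outward-leaning cheeks: at x -36 mm under the handle (cheeks up to 63 mm above the desk) and at x +90 mm under the shaft (up to 71 mm)
- amplifier: fixed grey cabinet with a vent flap on its roof, 170 (x) x 260 (y) x 170 (z) mm, origin under its centre, front towards its -x (the robot). A lamp bar on it crosses in front of and above the open flap: 30 x 258 x 22 mm, underside 338 mm above the desk, centre 120 mm along -x from the origin, carried by posts at x -20, y +-123 mm
- flap_hinge (a point): middle of the vent flap's hinge line, 178 mm above the desk, 10 mm along +x from the middle of the amplifier. The hinge line runs along y; z up; these axes belong to the cabinet and do not turn with the flap
- eye (a point): centre of the ring on the middle of the flap's free edge, 124 mm from the hinge line. 5 mm steel wire, 43 mm inside and 53 mm outside diameter; its hole axis is parallel to the hinge line, so the hook's crossbar goes through it sideways. Flap: aluminium, 200 mm wide, 4 mm thick, free edge 95 mm from the hinge. Axes turn with the flap
- flap (a joint): flap angle in rad: 0 = shut, flat on the roof, the ring sticking out past the cabinet's front; 1.57 = upright, ring on top; range 0 to 1.9. Eye at flap_hinge + 124 mm x (-cos, 0, sin) in flap_hinge's axes. Friction hinge (0.2 N m): it stays where it is left; about 2 to 3 N at the ring moves it
- speaker: grey speaker box, fixed, 100 x 110 x 110 mm, origin under its centre; not to be handled
- mouse: black computer mouse, 100 x 58 x 36 mm, origin under its centre; to be left alone
- mug: white mug, 80 mm wide and 95 mm high, handle to its +y, origin under its centre; to be left alone
- handheld: black handheld radio standing upright, 36 x 58 mm, 120 mm high plus a 90 mm stub aerial, origin under its centre; to be left alone
- key: morse key on a wooden base, 90 x 60 x 47 mm, origin under its centre; to be left alone
There are look-alikes about, which are no part of the job. Several things have the shape of the rest; the one meant has the colours described above.

How it is judged:
On the way, in this order (a step that is already met when the one before it is completed fails the run):
1. the pole's hook is in the flap's ring while the flap still stands open (distance between pole_hook and eye below 0.024 m and value of joint flap above 1 rad), for 0.1 s.
2. the flap has been swung down to within 0.25 rad of shut with the hook still in the ring (distance between pole_hook and eye below 0.024 m and value of joint flap below 0.25 rad), for 0.1 s.
At the end, for the whole second after the job is handed in: the flap is within 0.05 rad of fully shut; the pole lies at rest in its cradles, handle centre within 20 mm of the seat and in line with the rest within 0.12 rad (value of joint flap below 0.05 rad and distance between pole_mid and rest_seat below 0.02 m and angle between the x axis of pole_mid and the x axis of rest_seat, either way round below 0.12 rad and linear speed of pole below 0.02 m/s); the robot touches nothing.
It fails at once if a bystander (mouse, mug, handheld radio or morse key) is moved more than 30 mm (distance of any of mouse, mug, handheld, key from where it was at the start of the episode above 0.03 m).
It also fails if it takes over 67 s, if anything falls off the work surface, if the arm or the gripper's body presses on something with over 40 N, if the wrist force passes 120 N, or if a joint passes its speed limit or range.

## Working session

There is one attempt and no reset: what is moved stays moved. The work goes in short steps, Python scripts to look and compute and a tool call to move; the robot and the scene stay as the last step left them, time stands still between calls to the robot, and variables do not carry over. Pictures are saved under pics/ and viewed, and the job is handed in when it is done.

Besides the shell and the picture viewer there is one more tool, called after "Call:" as a command line: name --argument value ..., lists and objects as JSON in quotes. carry_out: Moves the arm, as the interface text tells. Its arguments: {"type":"object","properties":{"commands":{"type":"array"},"grip_force":{"type":"number"}},"required":["commands"]}

```bash
mkdir -p pics; python3 - <<'E'
from bench import r
import cv2
s=r.read_state(); print(s)
for n in ("scene","side","wrist"):
    i=r.camera_info(n); print(n,i)
    cv2.imwrite(f"pics/{n}0.png",r.camera(n))
E
```

```text
{'time': 0.0, 'joint_positions': array([-1.27859373,  0.33290618, -0.06470752,  1.46092538,  0.02158978,
        1.34987212, -0.08849761]), 'joint_vel': array([ 0.00082363,  0.00153215, -0.00032807, -0.0003964 , -0.00105518,
        0.00158051, -0.00141458]), 'joint_torque': array([-9.79204706e-04, -6.23231292e+01,  2.40462710e-02, -3.89901817e+01,
       -6.13139849e-02,  3.93784465e-02,  1.33645844e-04]), 'ee_pos': array([0.19339939, 0.5939322 , 0.22174013]), 'eef_rot': array([ 8.09197622e-01,  5.87536133e-01, -5.57591695e-04,  4.36284190e-04]), 'ft_force': array([-0.7272249 , -0.03795379,  0.32614524]), 'torque': array([-0.00357927, -0.00151165, -0.01269147]), 'width': 0.08710701643653054}
scene {'fx': 446.00293777625353, 'fy': 446.00293777625353, 'cx': 254.31145536727877, 'cy': 178.58889493807635, 'origin': array([1.26166925, 0.57972141, 1.29844196]), 'rotation': array([ 0.45236952,  0.83577281, -0.27550761, -0.14471071])}
side {'fx': 456.2185524867952, 'fy': 456.2185524867952, 'cx': 253.76314682313023, 'cy': 188.90206032309263, 'origin': array([-0.11689901, -0.90886762,  0.89717974]), 'rotation': array([ 0.84291082, -0.24458585,  0.14439883, -0.45697712])}
wrist {'fx': 326.3878515434719, 'fy': 326.3878515434719, 'cx': 265.80552454324743, 'cy': 193.82026046458148, 'origin': array([0.12720087, 0.61465824, 0.38397345]), 'rotation': array([0.80256255, 0.58274912, 0.07374291, 0.10420558])}
```

View pics/scene0.png

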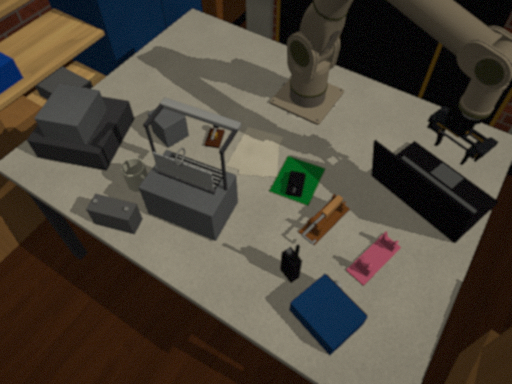

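View pics/side0.png

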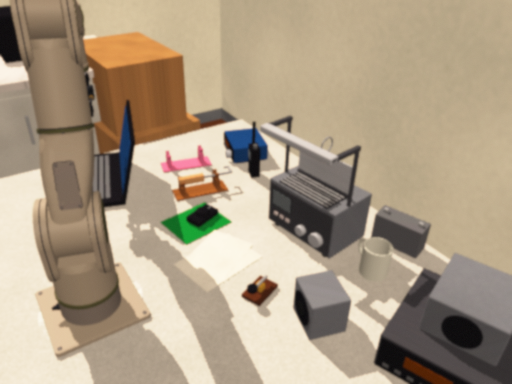

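View pics/wrist0.png

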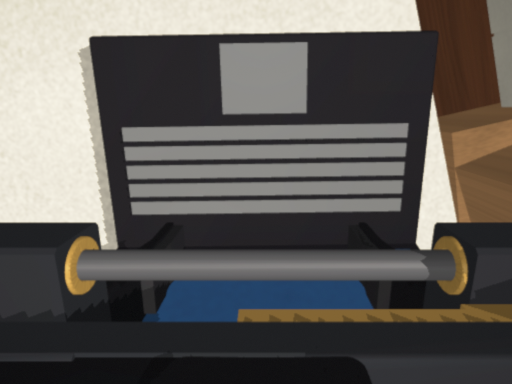

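```bash
cat > h.py <<'E'
import numpy as np, cv2
from scipy.spatial.transform import Rotation as R
from bench import r
class C:
    def __init__(s,n):
        i=r.camera_info(n); s.i=i; s.o=np.array(i['origin']); s.R=R.from_quat(i['rotation']).as_matrix()
    def ray(s,p):
        i=s.i; d=s.R@np.array([(p[0]-i['cx'])/i['fx'],(p[1]-i['cy'])/i['fy'],1]); return d/np.linalg.norm(d)
    def plane(s,p,z):
        d=s.ray(p); return s.o+d*(z-s.o[2])/d[2]
    def proj(s,P):
        c=s.R.T@(np.array(P)-s.o); i=s.i; return np.array([i['fx']*c[0]/c[2]+i['cx'],i['fy']*c[1]/c[2]+i['cy']])
def tri(c1,p1,c2,p2):
    d1,d2=c1.ray(p1),c2.ray(p2)
    A=np.stack([d1,-d2],1); t=np.linalg.lstsq(A,c2.o-c1.o,rcond=None)[0]
    a=c1.o+t[0]*d1;b=c2.o+t[1]*d2; return (a+b)/2,np.linalg.norm(a-b)
def crop(img,x0,y0,x1,y1,k,name):
    cv2.imwrite(name,cv2.resize(img[y0:y1,x0:x1],None,fx=k,fy=k,interpolation=cv2.INTER_CUBIC))
E
python3 - <<'E'
from h import *
a=cv2.imread('pics/scene0.png');b=cv2.imread('pics/side0.png')
crop(a,270,180,370,255,8,'pics/c1.png')
crop(b,160,160,260,220,8,'pics/c2.png')
crop(a,120,90,260,240,4,'pics/c3.png')
crop(b,250,100,390,250,4,'pics/c4.png')
E
```

```text
(no output)
```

View pics/c1.png

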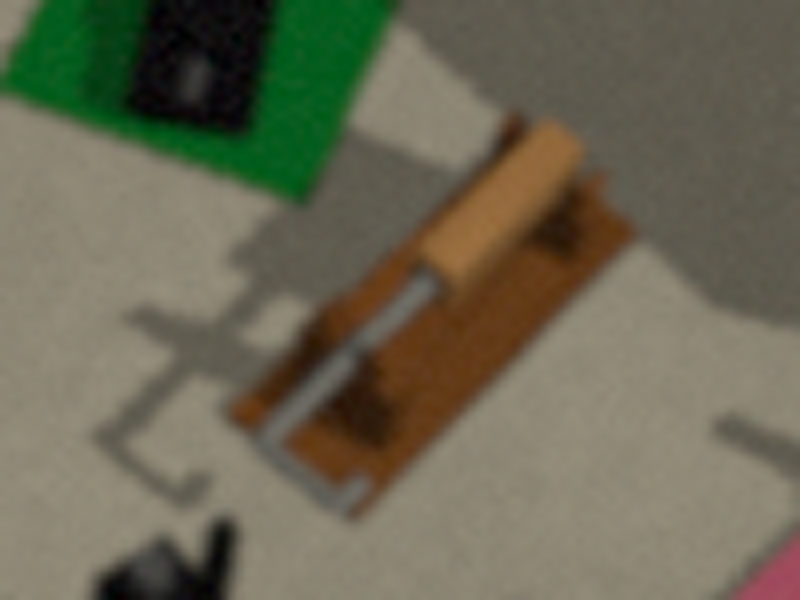

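View pics/c2.png

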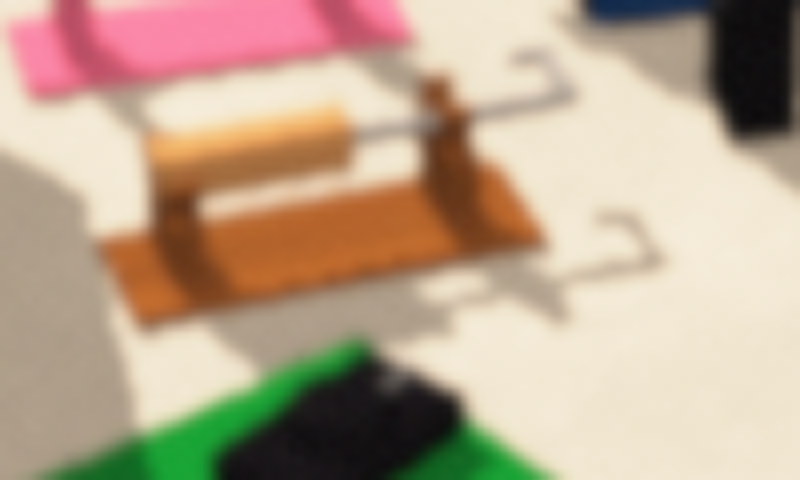

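View pics/c3.png

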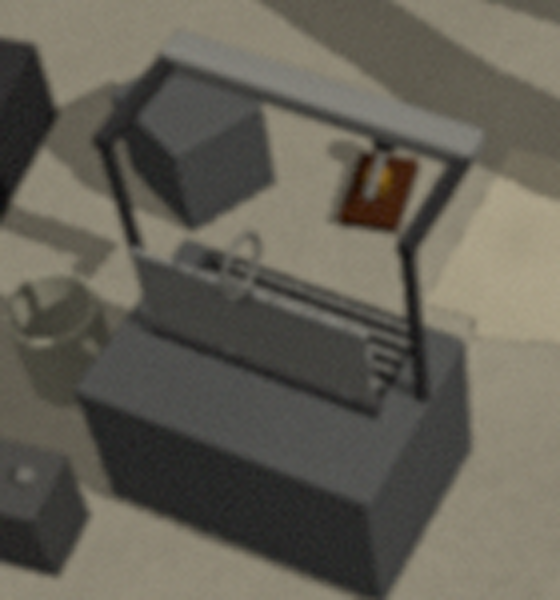

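View pics/c4.png

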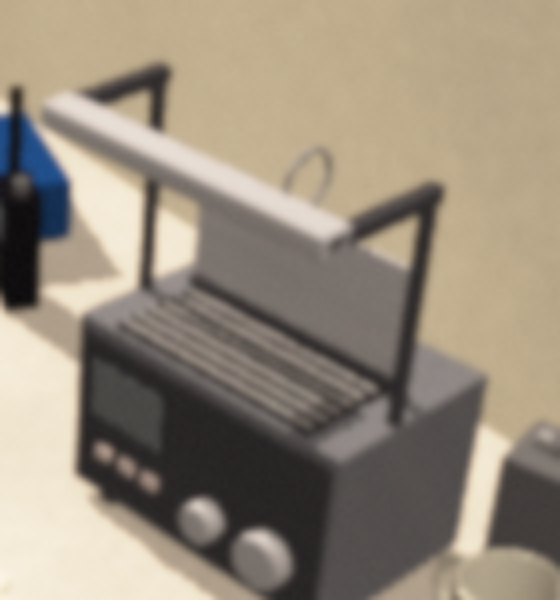

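```bash
python3 - <<'E'
from h import *
np.set_printoptions(precision=4,suppress=True)
s,d=C('scene'),C('side')
for n,a,b in [('hookcorner',(303.1,234.75),(231.25,171.9)),('lipcorner',(313.75,243.75),(228.1,167.25)),('handlefront',(323.75,215.4),(203.75,176.5)),('ring',(180.5,156.25),(327,144.5))]:
    print(n,*tri(s,a,d,b))
for n,a in [('r-l',(140,188.25)),('r-r',(213.75,215)),('f-r',(236.25,176.25))]: print(n,s.plane(a,.17))
for n,a in [('f+y',(271.25,180)),('f-y',(333.75,215)),('r-y',(371.25,194.5))]: print(n,d.plane(a,.17))
# lamp bar: underside/top
a=cv2.imread('pics/scene0.png')
# wood mask
hsv=cv2.cvtColor(a,cv2.COLOR_BGR2HSV)
m=(hsv[...,0]>8)&(hsv[...,0]<20)&(hsv[...,1]>130)&(hsv[...,2]>120)
m[:180]=0;m[260:]=0;m[:,:270]=0;m[:,370:]=0
ys,xs=np.nonzero(m);print(len(xs),cv2.minAreaRect(np.stack([xs,ys],1).astype(np.float32)))
# rest base corners z=.006 scene crop
for p in [(235,410),(355,515),(635,235)]:
    print('base',s.plane((270+p[0]/8,180+p[1]/8),.006))
for p in [(145,325),(545,245),(100,245)]:
    print('base side',d.plane((160+p[0]/8,160+p[1]/8),.006))
for n,p in [('mouse',(295,185)),('handheld',(290,275))]: print(n,s.plane(p,.0))
E
```

```text
hookcorner [0.6039 0.3213 0.0535] 0.0006135186769858752
lipcorner [0.6132 0.3633 0.05  ] 0.004111664267028577
handlefront [0.5041 0.3428 0.0537] 0.0011846952929124087
ring [ 0.7041 -0.05    0.3022] 0.0008458178904699774
r-l [ 0.7979 -0.1581  0.17  ]
r-r [0.7516 0.0911 0.17  ]
f-r [0.5976 0.0657 0.17  ]
f+y [0.5841 0.0467 0.17  ]
f-y [ 0.6261 -0.1909  0.17  ]
r-y [ 0.7884 -0.171   0.17  ]
144 ((332.25, 204.25), (6.363961219787598, 22.62741470336914), 45.0)
base [0.5737 0.2948 0.006 ]
base [0.5894 0.3597 0.006 ]
base [0.4067 0.3953 0.006 ]
base side [0.3885 0.3172 0.006 ]
base side [0.568  0.2827 0.006 ]
base side [0.3985 0.3854 0.006 ]
mouse [0.4154 0.1864 0.    ]
handheld [0.7215 0.3466 0.    ]
```

```bash
python3 - <<'E'
from h import *
a=cv2.imread('pics/scene0.png');b=cv2.imread('pics/side0.png')
crop(a,150,140,220,195,11,'pics/d1.png')
crop(b,290,125,360,180,11,'pics/d2.png')
E
```

```text
(no output)
```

View pics/d1.png

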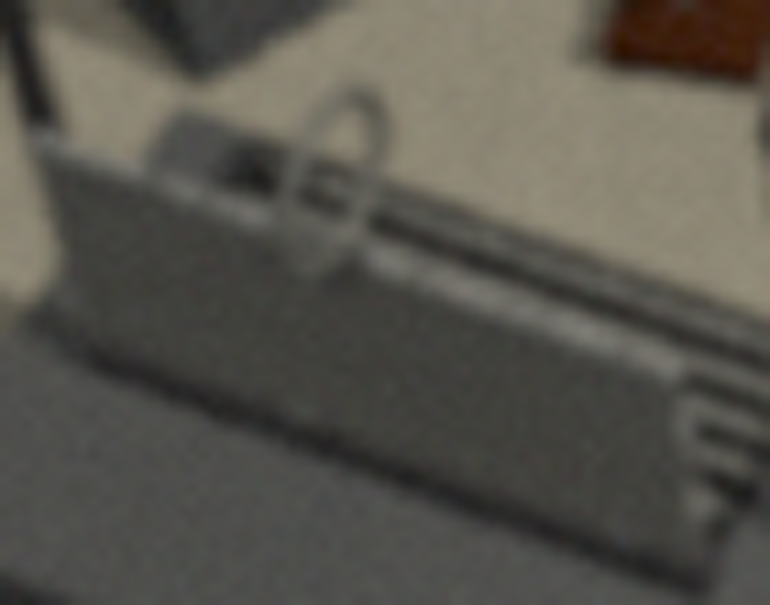

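View pics/d2.png

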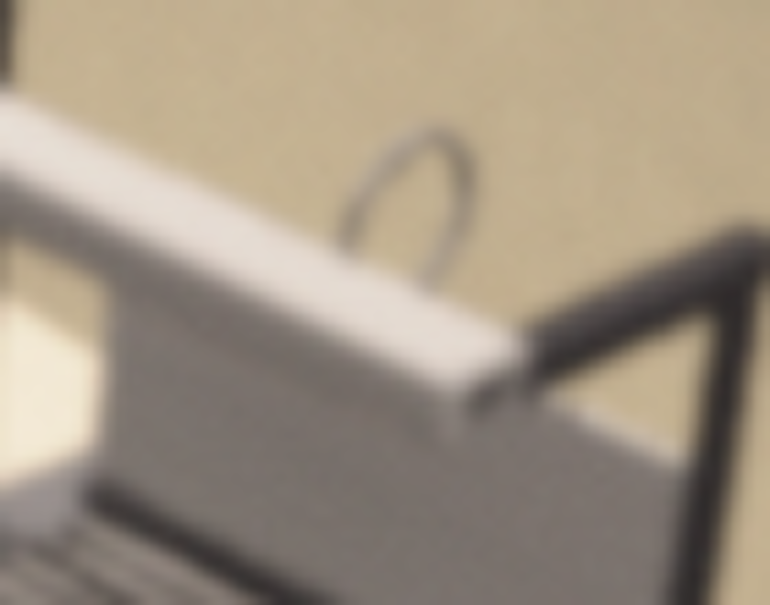

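```bash
python3 - <<'E'
from h import *
np.set_printoptions(precision=4,suppress=True)
s,d=C('scene'),C('side')
print(tri(s,(180.7,156.4),d,(327.1,145.2)))
A,_=tri(s,(153.2,152.3),d,(290+690/11,125+470/11)); print('free edge -y',A,_)
for z in (.265,.269,.273): print(z,s.plane((153.2,152.3),z),s.plane((211.8,173.2),z),d.plane((290+690/11,125+470/11),z))
for yaw in (.18,):
  E=np.array([.704,-.05,.302]);u=np.array([np.cos(yaw),np.sin(yaw),0]);
  for th in (1.3,1.57,1.85):
    # edge midpoint/hinge
    H=E-.124*(-np.cos(th)*u+np.array([0,0,np.sin(th)]))
    print(th,H, s.proj(E-.029*(-np.cos(th)*u+np.array([0,0,np.sin(th)]))),s.proj(H))
  for c,sx,sy in ((s,150,140),(d,290,125)):
    im=cv2.imread('pics/scene0.png' if c is s else 'pics/side0.png')
    im=cv2.resize(im[sy:sy+55,sx:sx+70],None,fx=11,fy=11,interpolation=cv2.INTER_CUBIC)
    for t in np.linspace(0,6.28,60):
        p=c.proj(E+.024*(np.cos(t)*u+np.array([0,0,np.sin(t)])));q=((p-[sx,sy]+.5)*11).astype(int)
        cv2.circle(im,tuple(int(v) for v in q),1,(0,0,255),-1)
    cv2.imwrite('pics/ov%d.png'%sx,im)
E
```

```text
(array([ 0.7036, -0.0506,  0.3004]), np.float64(0.0017950737694397))
free edge -y [ 0.7182 -0.1482  0.2699] 0.0005293867942897301
0.265 [ 0.7158 -0.1519  0.265 ] [0.6831 0.0431 0.265 ] [ 0.7245 -0.1421  0.265 ]
0.269 [ 0.7179 -0.1491  0.269 ] [0.6853 0.0452 0.269 ] [ 0.7192 -0.147   0.269 ]
0.273 [ 0.72   -0.1463  0.273 ] [0.6876 0.0473 0.273 ] [ 0.7139 -0.1518  0.273 ]
1.3 [ 0.7366 -0.0441  0.1825] [180.4631 164.2261] [180.6906 188.7572]
1.57 [ 0.7041 -0.05    0.178 ] [181.7798 162.5326] [186.0057 181.5345]
1.85 [ 0.6704 -0.0561  0.1828] [183.031  160.3211] [190.9754 172.4719]
```

View pics/ov150.png

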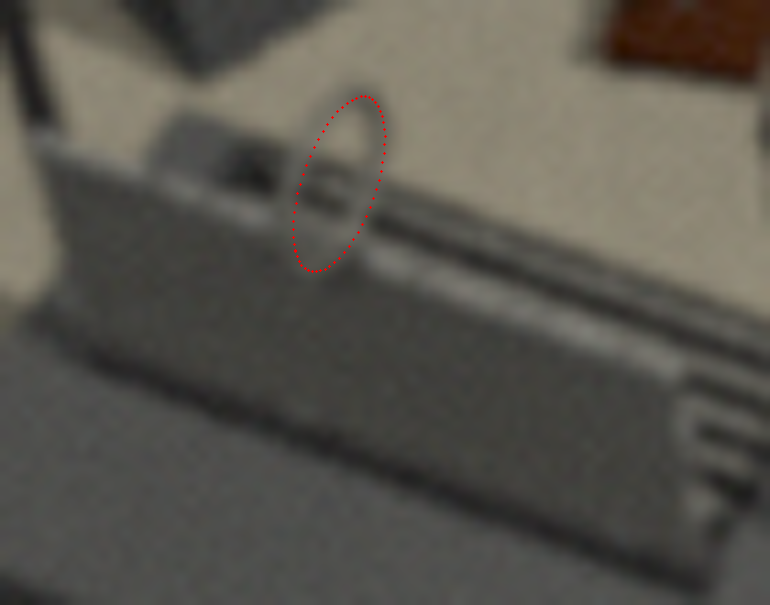

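View pics/ov290.png

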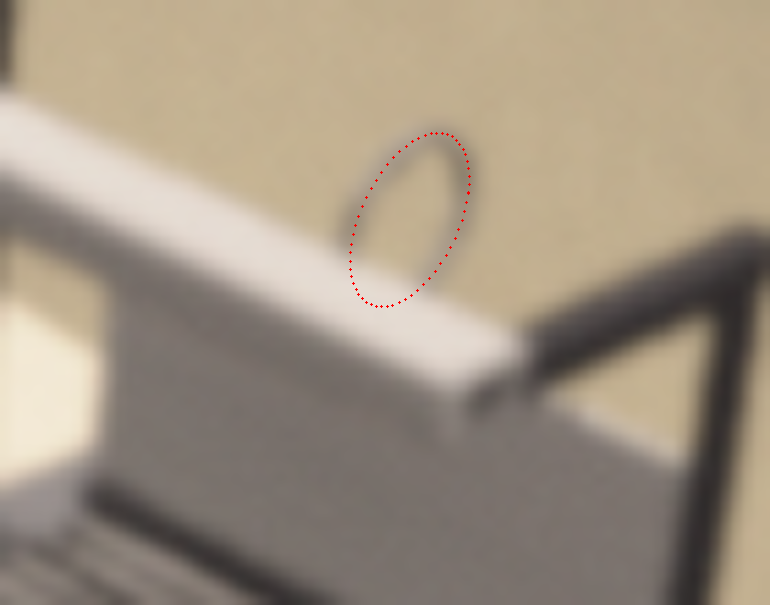

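```bash
cat >> h.py <<'E'
def rowto(P,Rm):
    st=r.read_state(); R0=R.from_quat(st['eef_rot']).as_matrix()
    dp=R0.T@(np.array(P)-st['ee_pos'])/.025
    rv=np.degrees(R.from_matrix(R0.T@Rm).as_rotvec())/5
    return np.round(np.r_[dp,rv],2)
def toolR(yaw,pitch):
    # pole x = tool y at yaw (rad), pitched hook-up by pitch
    x=np.array([np.cos(yaw)*np.cos(pitch),np.sin(yaw)*np.cos(pitch),np.sin(pitch)])
    y=np.array([-np.sin(yaw),np.cos(yaw),0])
    return np.stack([y,x,np.cross(y,x)],1)
E
python3 - <<'E'
from h import *
np.set_printoptions(precision=4,suppress=True)
s,d=C('scene'),C('side')
print(tri(s,(375,143),d,(128,102)))
a=cv2.imread('pics/scene0.png'); crop(a,360,100,512,250,4,'pics/e1.png')
for z in (.2,.25,.3): print(s.proj([.193,.594,z]))
print(rowto([.193,.594,.36],toolR(-.2,0)),rowto([.458,.3515,.2],toolR(-.2,0)))
E
```

```text
(array([0.3247, 0.4159, 0.3228]), np.float64(0.07910448202672196))
[446.7412 157.3562]
[452.302  147.0706]
[458.2011 136.1592]
[-0.01 -0.02 -5.52 -0.    0.01 -1.32] [-5.95 13.07  0.89 -0.    0.01 -1.32]
```

View pics/e1.png

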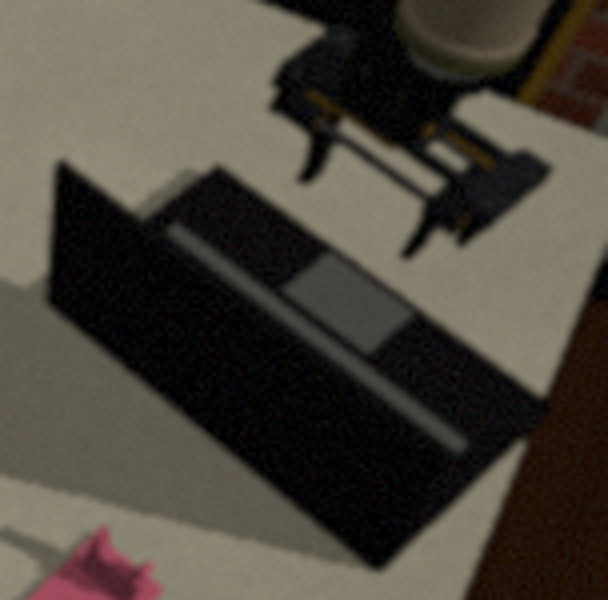

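Call:
carry_out --commands '[[[0,0,0,-7,0,0,0],[0,0,0,-7,0,0,0],[0,0,0,-7,0,0,0],[0,-6,13.1,-7,0,0,-1.3],[0,-6,13.1,-7,0,0,-1.3],[0,-6,13.1,-7,0,0,-1.3],[0,-6,13.1,-7,0,0,-1.3],[0,-6,13.1,-7,0,0,-1.3],[0,-6,13.1,-7,0,0,-1.3],[0,-6,13.1,0.9,0,0,-1.3],[0,-6,13.1,0.9,0,0,-1.3],[0,-6,13.1,0.9,0,0,-1.3]]]'

```text
time: 1.65
ee_pos: [0.4581, 0.3497, 0.2076]
eef_rot: [0.775, 0.632, -0.0, 0.0]
ft_force: [0.8, 0.8, -0.5]
width: 0.0871
```

```bash
python3 - <<'E'
from h import *
np.set_printoptions(precision=4,suppress=True)
print(r.read_state()['joint_positions'])
im=r.camera('wrist'); c=C('wrist'); cv2.imwrite('pics/w1.png',im)
for n,x,y in (('mid',0,0),('front',.045,0),('back',-.045,0),('hookc',.15,0),('hk',.15,.02)):
    P=np.array([.458,.3515,.055])+toolR(-.2,0)@[y,x,0]
    print(n,c.proj(P))
E
```

```text
[-0.8453  0.2311  0.1336  1.6232 -0.0313  1.2901  0.6628]
mid [274.3119 186.4533]
front [274.0956 230.4879]
back [274.5439 139.2003]
hookc [273.6441 322.4298]
hk [292.2608 322.5539]
```

View pics/w1.png

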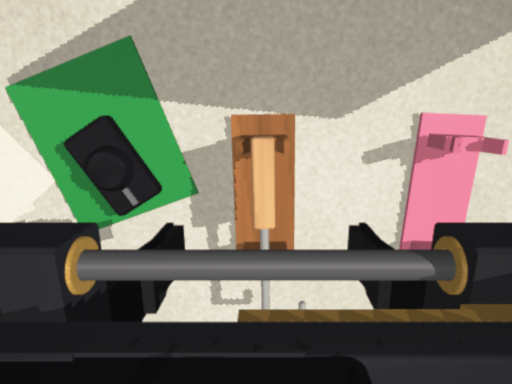

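```bash
python3 - <<'E'
from h import *
np.set_printoptions(precision=4,suppress=True)
s=r.read_state(); c=C('wrist');im=r.camera('wrist'); cv2.imwrite('pics/w2.png',im)
Rt=R.from_quat(s['eef_rot']).as_matrix(); print(s['ee_pos'],Rt)
print('tcp',c.proj(s['ee_pos']), 'cam in tool',Rt.T@(c.o-s['ee_pos']), Rt.T@c.R)
hsv=cv2.cvtColor(im,cv2.COLOR_BGR2HSV)
m=(hsv[...,0]>8)&(hsv[...,0]<20)&(hsv[...,1]>90)&(hsv[...,2]>190)
m[235:]=0;m[:100]=0
ys,xs=np.nonzero(m);print(len(xs),xs.mean(),ys.min(),ys.max(),xs.min(),xs.max())
for p in ((264,140),(264.5,228),(264,184)): print(c.plane(p,.068))
E
```

```text
[0.4549 0.347  0.1986] [[ 0.1999  0.9798 -0.0091]
 [ 0.9798 -0.2    -0.0093]
 [-0.0109 -0.0071 -0.9999]]
tcp [268.2085 242.8262] cam in tool [-0.0009 -0.0695 -0.1621] [[ 1.      0.0001 -0.002 ]
 [ 0.0004  0.9675  0.253 ]
 [ 0.0019 -0.253   0.9675]]
2097 267.53218884120173 118 234 235 300
[0.4116 0.3512 0.068 ]
[0.493  0.3349 0.068 ]
[0.4509 0.3431 0.068 ]
```

```bash
python3 - <<'E'
from h import *
im=cv2.imread('pics/w2.png'); crop(im,210,90,320,250,4,'pics/w2c.png')
E
```

```text
(no output)
```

View pics/w2c.png

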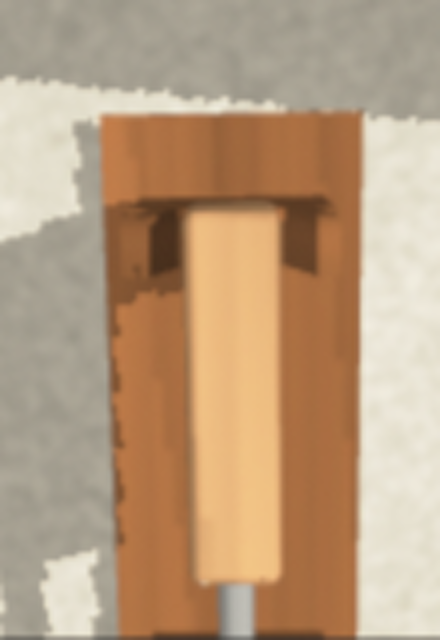

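```bash
python3 - <<'E'
from h import *
np.set_printoptions(precision=4,suppress=True)
s=r.read_state(); c=C('wrist'); print(s['ee_pos'])
a,b=c.plane((268.6,141.3),.068),c.plane((269.75,235.5),.068)
print(a,b,np.linalg.norm(b-a),(a+b)/2,np.arctan2(*(b-a)[1::-1]))
# rest base
a,b=c.plane((210+102/4,90+115/4),.006),c.plane((210+360/4,90+113/4),.006); print(a,b,np.linalg.norm(a-b),(a+b)/2)
M=np.array([.4555,.349,.055]);print(rowto(M-[0,0,.019],toolR(-.195,0)))
E
```

```text
[0.4552 0.3473 0.2028]
[0.4143 0.3553 0.068 ] [0.5034 0.3384 0.068 ] 0.09074310923114251 [0.4589 0.3468 0.068 ] -0.1871089912530494
[0.389  0.3238 0.006 ] [0.4024 0.3917 0.006 ] 0.06923475751469908 [0.3957 0.3578 0.006 ]
[ 0.14  0.04  6.67 -0.08  0.12 -0.07]
```

Call:
carry_out --commands '[[[0,0.05,0.12,4,0,0,-0.1],[0,0.05,0.12,5,0,0,-0.1],[0,0.05,0.12,6,0,0,-0.1],[0,0.05,0.12,6.67,0,0,-0.1],[0,0.05,0.12,6.67,0,0,-0.1],[0,0.05,0.12,6.67,0,0,-0.1],[0,0.05,0.12,6.67,0,0,-0.1]]]'

```text
time: 2.62
ee_pos: [0.4578, 0.3472, 0.0377]
eef_rot: [0.772, 0.636, -0.005, 0.001]
ft_force: [-0.1, -0.5, 0.5]
width: 0.0871
```

```bash
python3 - <<'E'
from h import *
s=r.read_state(); print(s['ee_pos'],s['eef_rot'],s['ft_force'],r.read_state()['joint_positions'])
im=r.camera('wrist'); cv2.imwrite('pics/w3.png',im)
im=r.camera('side'); crop(im,140,90,280,230,4,'pics/s3.png')
E
```

```text
[0.45779    0.34715574 0.03772674] [ 7.71805216e-01  6.35838070e-01 -5.13079202e-03  5.76472006e-04] [-0.05169632 -0.47674817  0.4584864 ] [-0.82842241  0.40165648  0.1199332   1.78722789 -0.05583425  0.96632687
  0.69248813]
```

View pics/w3.png

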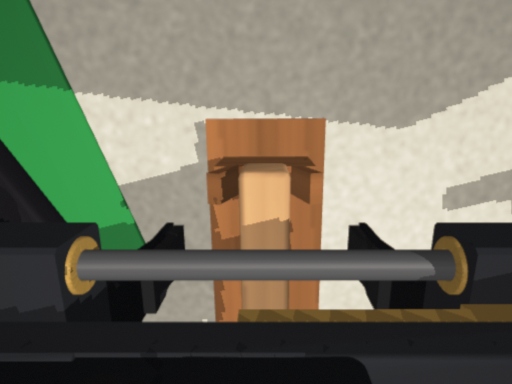

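View pics/s3.png

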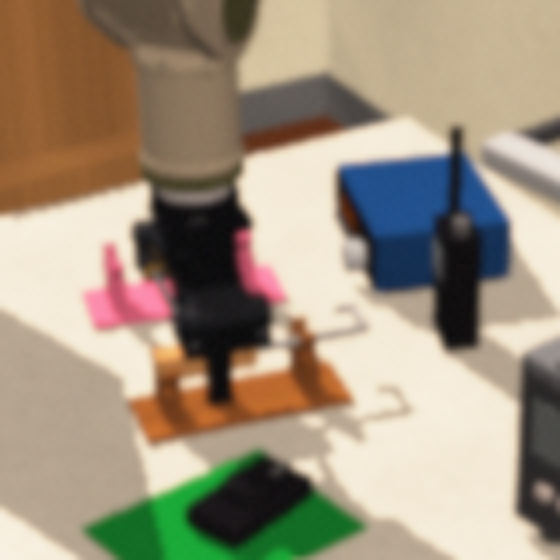

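Call:
carry_out --commands '[[[255,0,0,0,0,0,0],[255,0,0,0,0,0,0],[255,0,0,0,0,0,0],[255,0,0,0,0,0,0],[255,0,0,0,0,0,0],[255,0,0,0,0,0,0]]]' --grip_force 60

```text
time: 3.48
ee_pos: [0.4574, 0.3468, 0.037]
eef_rot: [0.772, 0.636, -0.006, 0.001]
ft_force: [0.6, 0.1, 0.6]
width: 0.0349
```

Call:
carry_out --commands '[[[255,0,0,0,0,0,0],[255,0,0,0,0,0,0],[255,0,0,0,0,0,0],[255,0,0,0,0,0,0]]]'

```text
time: 3.98
ee_pos: [0.4574, 0.3468, 0.0371]
eef_rot: [0.772, 0.636, -0.006, 0.001]
ft_force: [-0.5, 0.6, -0.6]
width: 0.0217
```

```bash
cat >> h.py <<'E'
HK=np.array([.02,.151,-.018])
EYE=np.array([.703,-.051,.301]); AY=.175
U=np.array([np.cos(AY),np.sin(AY),0]);V=np.array([-np.sin(AY),np.cos(AY),0])
def hookto(Hp,yaw,pitch,show=True):
    Rm=toolR(yaw,pitch); P=np.array(Hp)-Rm@HK; return np.round(P,3),rowto(P,Rm)
def hooknow():
    s=r.read_state(); return s['ee_pos']+R.from_quat(s['eef_rot']).as_matrix()@HK
E
python3 - <<'E'
from h import *
np.set_printoptions(precision=4,suppress=True)
print(hooknow(),EYE-.14*U-.045*V)
D=np.radians
print(hookto([.53,.15,.29],0,D(40)))
s=C('scene');print('key',s.plane((213,140),.02))
E
```

```text
[0.6096 0.3377 0.0539] [ 0.573  -0.1197  0.301 ]
(array([0.426, 0.13 , 0.179]), array([-8.81,  0.39, -5.6 , -8.06,  0.87, -2.08]))
key [ 0.4164 -0.1743  0.02  ]
```

Call:
carry_out --commands '[[[255,0,0,-0.8,0,0,0],[255,0,0,-1.6,0,0,0],[255,0,0,-3,0,0,0],[255,0,0,-4.5,0,0,0],[255,0,0,-6,0,0,0],[255,0,0,-6,0,0,0],[255,0,0,-6,0,0,0]]]'

```text
time: 4.85
ee_pos: [0.4581, 0.3477, 0.186]
eef_rot: [0.772, 0.636, -0.006, 0.001]
ft_force: [0.5, -0.1, -2.5]
width: 0.0213
```

```bash
python3 - <<'E'
from h import *
np.set_printoptions(precision=4,suppress=True)
print(hooknow(),r.read_state()['width'])
D=np.radians
print(hookto([.53,.15,.29],0,D(40)))
im=r.camera('side'); crop(im,140,90,280,230,4,'pics/s4.png')
E
```

```text
[0.6103 0.3386 0.2028] 0.021263152022616874
(array([0.426, 0.13 , 0.179]), array([-8.79,  0.4 ,  0.37, -8.07,  0.88, -2.08]))
```

View pics/s4.png

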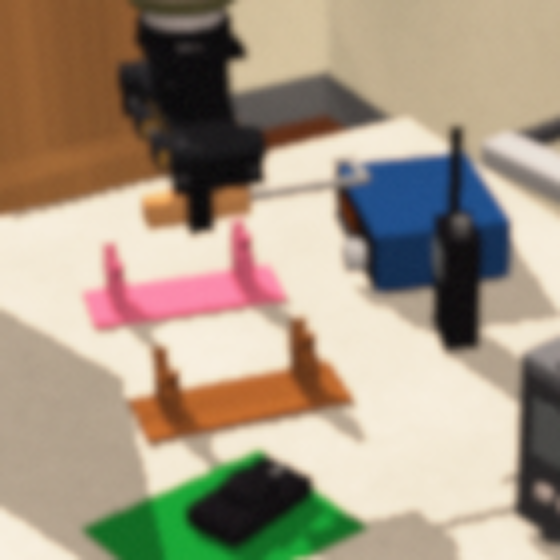

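Call:
carry_out --commands '[[[255,-1.5,0.1,0.05,-1.4,0.15,-0.35],[255,-3.4,0.2,0.1,-3.2,0.35,-0.8],[255,-5.3,0.3,0.2,-4.9,0.5,-1.3],[255,-7.2,0.35,0.3,-6.6,0.7,-1.7],[255,-8.8,0.4,0.4,-8.07,0.88,-2.08],[255,-8.8,0.4,0.4,-8.07,0.88,-2.08],[255,-8.8,0.4,0.4,-8.07,0.88,-2.08],[255,-8.8,0.4,0.4,-8.07,0.88,-2.08]]]'

```text
time: 5.9
ee_pos: [0.4311, 0.1478, 0.1903]
eef_rot: [0.671, 0.667, 0.236, 0.221]
ft_force: [-0.0, 0.1, -0.8]
width: 0.0214
```

```bash
python3 - <<'E'
from h import *
np.set_printoptions(precision=4,suppress=True)
s=r.read_state();print(hooknow(),s['ee_pos'],s['joint_positions'],s['width'])
D=np.radians
print(hookto(EYE-.14*U-.045*V,AY,D(40)))
print(hookto(EYE-.045*V+.006*toolR(AY,D(40))[:,1],AY,D(40)))
crop(r.camera('side'),130,40,390,240,3,'pics/s5.png')
crop(r.camera('scene'),110,70,370,270,3,'pics/t5.png')
E
```

```text
[0.5395 0.1655 0.2974] [0.4311 0.1478 0.1903] [-0.0656 -0.4687 -0.5386  2.4034  0.2077  0.5958  0.8019] 0.021378891050123288
(array([ 0.474, -0.158,  0.19 ]), array([-12.21,   1.5 ,   0.83,  -0.43,   1.05,  -1.71]))
(array([ 0.616, -0.132,  0.194]), array([-11.21,   6.09,   4.21,  -0.43,   1.05,  -1.71]))
```

View pics/s5.png

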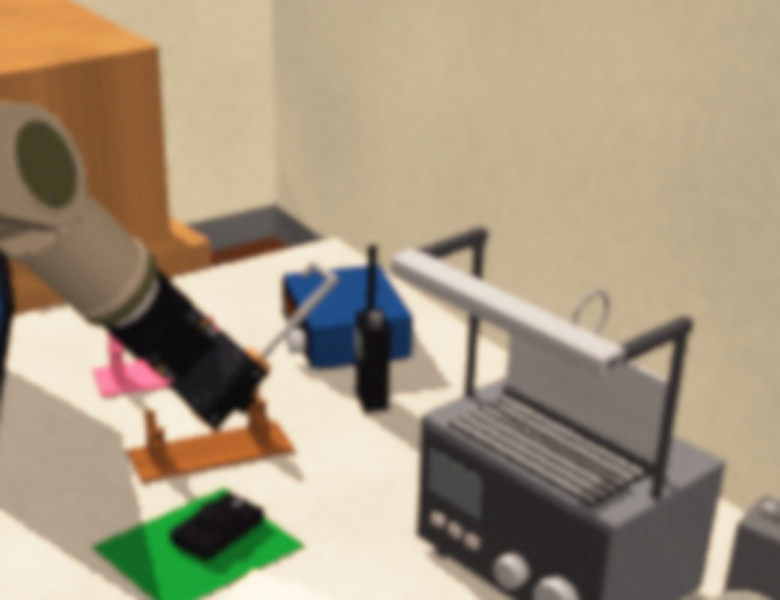

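View pics/t5.png

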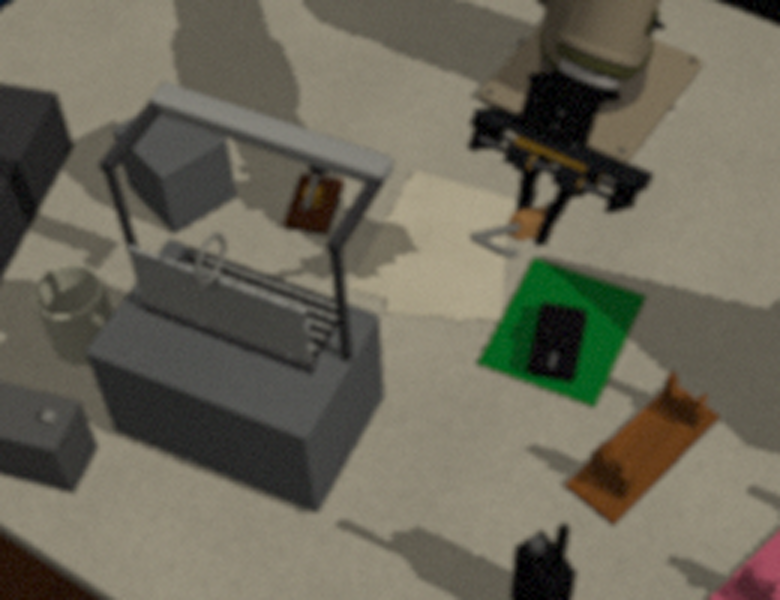

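```bash
python3 - <<'E'
from h import *
np.set_printoptions(precision=4,suppress=True)
D=np.radians
print(hookto([.575,.09,.295],0.05,D(40)))
print(hookto([.585,-.01,.295],0.1,D(40)))
print(hookto(EYE-.11*U-.045*V,AY,D(40)))
E
```

```text
(array([0.472, 0.065, 0.184]), array([-3.19,  1.2 ,  1.13, -0.46,  0.22, -0.64]))
(array([ 0.483, -0.04 ,  0.184]), array([-7.39,  1.63,  1.35, -0.45,  0.58, -1.09]))
(array([ 0.503, -0.152,  0.19 ]), array([-11.86,   2.49,   1.6 ,  -0.44,   1.11,  -1.76]))
```

Call:
carry_out --commands '[[[255,-1,1.0,0.9,-0.3,0.1,-0.2],[255,-3.2,1.2,1.1,-0.46,0.22,-0.64],[255,-5.3,1.4,1.25,-0.46,0.4,-0.9],[255,-7.4,1.6,1.35,-0.45,0.58,-1.1],[255,-9.6,2.1,1.5,-0.44,0.85,-1.4],[255,-11.86,2.5,1.6,-0.44,1.11,-1.76],[255,-11.86,2.5,1.6,-0.44,1.11,-1.76],[255,-11.86,2.5,1.6,-0.44,1.11,-1.76]]]'

```text
time: 7.0
ee_pos: [0.4889, -0.0772, 0.1853]
eef_rot: [0.606, 0.718, 0.264, 0.219]
ft_force: [-0.5, -0.2, 1.3]
width: 0.0217
```

```bash
python3 - <<'E'
from h import *
np.set_printoptions(precision=4,suppress=True)
s=r.read_state();print(hooknow(),s['ee_pos'],s['joint_positions'],s['width'])
D=np.radians
print(hookto(EYE-.045*V+.006*toolR(AY,D(40))[:,1],AY,D(40)))
c=[C('side'),C('scene')];print([k.proj(hooknow()) for k in c])
crop(r.camera('side'),230,100,390,240,4,'pics/s6.png')
crop(r.camera('scene'),120,70,280,210,4,'pics/t6.png')
E
```

```text
[ 0.588  -0.0402  0.2964] [ 0.4889 -0.0772  0.1853] [ 0.5609 -0.3206 -0.2587  2.374  -0.7621  0.5571  2.5821] 0.02169111702704687
(array([ 0.616, -0.132,  0.194]), array([-3.04,  3.79,  2.71,  0.01, -0.02, -0.06]))
[array([292.2421, 154.8232]), array([207.4588, 133.7212])]
```

View pics/s6.png

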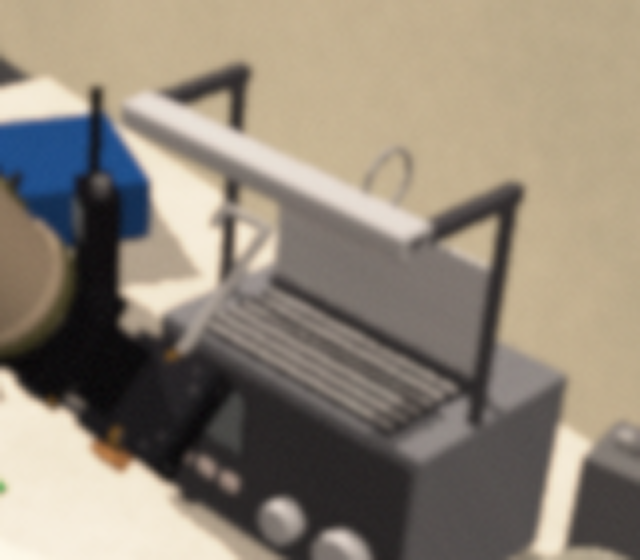

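View pics/t6.png

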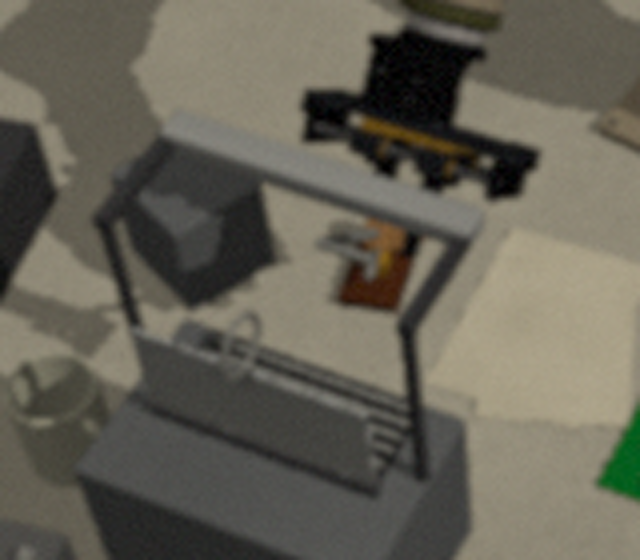

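Call:
carry_out --commands '[[[255,-1.5,0.4,0.3,0,0,0],[255,-3.0,1,0.6,0,0,0],[255,-3.0,1,0.6,0,0,0],[255,-3.0,1,0.6,0,0,0]]]'

```text
time: 7.6
ee_pos: [0.5309, -0.1463, 0.1888]
eef_rot: [0.607, 0.717, 0.265, 0.217]
ft_force: [-0.8, 0.6, -1.5]
width: 0.0212
```

```bash
python3 - <<'E'
from h import *
np.set_printoptions(precision=4,suppress=True)
s=r.read_state();print(hooknow(),s['ee_pos'],s['joint_positions'],s['width'])
D=np.radians
print(hookto(EYE-.11*U-.045*V,AY,D(40)))
E
```

```text
[ 0.6303 -0.1101  0.2999] [ 0.5309 -0.1463  0.1888] [ 0.0622 -0.1841  0.3318  2.2563 -0.622   0.5434  2.5987] 0.021230798791474707
(array([ 0.503, -0.152,  0.19 ]), array([-0.05, -0.83, -0.76,  0.  , -0.05, -0.12]))
```

```bash
python3 - <<'E'
from h import *
np.set_printoptions(precision=4,suppress=True)
D=np.radians
for y in (.175,.14):print(hookto(EYE-.045*V+.006*toolR(AY,D(40))[:,1],y,D(40)))
E
```

```text
(array([ 0.616, -0.132,  0.194]), array([-0.02,  2.78,  2.07,  0.  , -0.05, -0.12]))
(array([ 0.615, -0.129,  0.194]), array([ 0.12,  2.76,  2.05, -0.  , -0.31,  0.19]))
```

Call:
carry_out --commands '[[[255,0,0.9,0.7,0,0,0],[255,0,1.8,1.4,0,0,0],[255,0,2.76,2.05,0,-0.15,0],[255,0,2.76,2.05,0,-0.15,0],[255,0,2.76,2.05,0,-0.15,0]]]'

```text
time: 8.22
ee_pos: [0.6145, -0.1309, 0.1929]
eef_rot: [0.609, 0.716, 0.261, 0.22]
ft_force: [0.3, -0.8, -0.5]
width: 0.0217
```

```bash
python3 - <<'E'
from h import *
np.set_printoptions(precision=4,suppress=True)
s=r.read_state();print(s['time'],hooknow(),s['ee_pos'],s['joint_positions'],s['ft_force'])
D=np.radians
print(hookto(EYE-.045*V+.006*toolR(AY,D(40))[:,1],AY,D(40)))
c=[C('side'),C('scene')];H=hooknow();print([(k.proj(H),k.proj(EYE)) for k in c])
crop(r.camera('side'),270,115,370,205,8,'pics/s7.png')
crop(r.camera('scene'),140,120,240,210,8,'pics/t7.png')
E
```

```text
8.225 [ 0.7142 -0.0944  0.3036] [ 0.6145 -0.1309  0.1929] [ 0.0137 -0.0171  0.2838  2.1075 -0.6374  0.4944  2.5141] [ 0.2657 -0.7655 -0.4853]
(array([ 0.616, -0.132,  0.194]), array([-0.07,  0.08,  0.01, -0.02,  0.08, -0.12]))
[(array([340.0493, 149.433 ]), array([326.7362, 145.0795])), (array([166.1268, 151.7435]), array([180.386 , 156.1276]))]
```

View pics/s7.png

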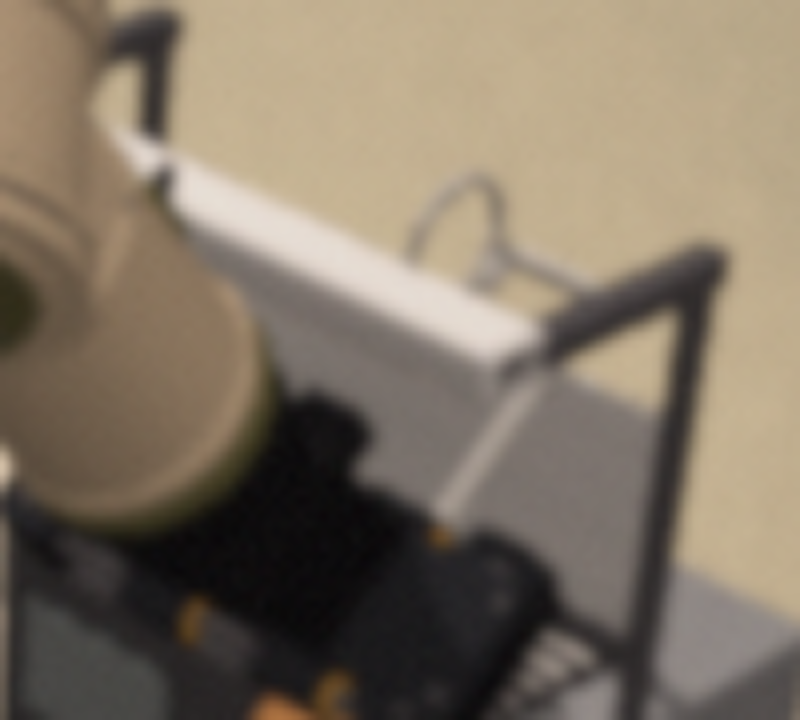

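View pics/t7.png

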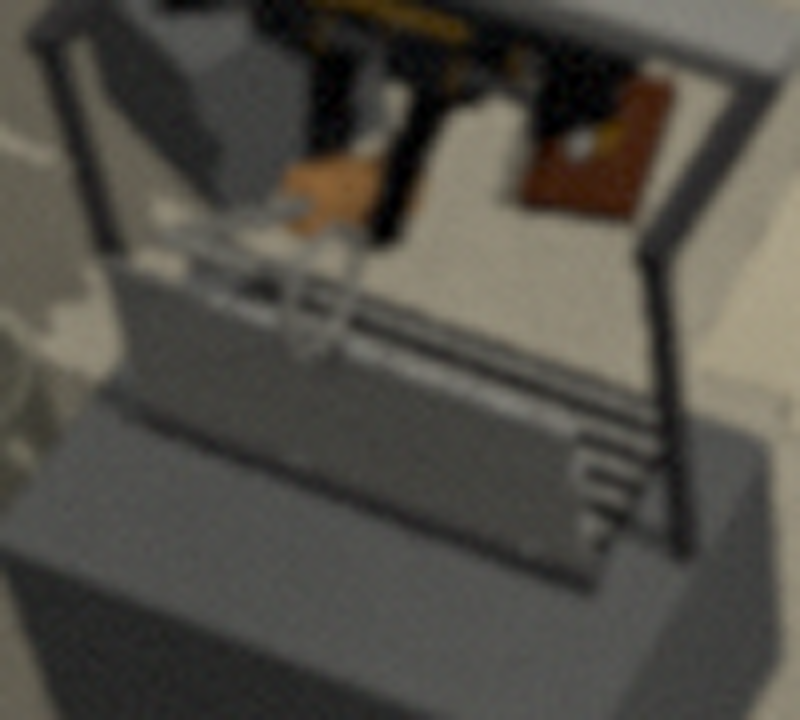

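```bash
python3 - <<'E'
from h import *
np.set_printoptions(precision=4,suppress=True)
s=r.read_state();Rt=R.from_quat(s['eef_rot']).as_matrix();f=lambda x,y:s['ee_pos']+Rt@np.array([y,x+.001,-.018])
for n,x0,y0,o in (('scene',140,120,'t8'),('side',270,115,'s8')):
    c=C(n); im=r.camera(n); k=12
    x1,y1=(x0+60,y0+50) if n=='scene' else (x0+60,y0+50)
    if n=='side': x0+=40;x1+=40
    im=cv2.resize(im[y0:y1,x0:x1],None,fx=k,fy=k,interpolation=cv2.INTER_CUBIC)
    im2=im.copy()
    P=[f(.06,0),f(.15,0),f(.15,.04),f(.133,.04)]
    q=[tuple(int(v) for v in ((c.proj(p)-[x0,y0]+.5)*k)) for p in P]
    for a,b in zip(q[:-1],q[1:]): cv2.line(im2,a,b,(0,0,255),1)
    print(n,q)
    for t in np.linspace(0,6.28,60):
        p=c.proj(EYE+.024*(np.cos(t)*U+np.array([0,0,np.sin(t)])));cv2.circle(im2,tuple(int(v) for v in ((p-[x0,y0]+.5)*k)),1,(0,255,0),-1)
    cv2.imwrite('pics/%s.png'%o,im2)
    cv2.imwrite('pics/%sr.png'%o,im)
E
```

```text
scene [(424, 314), (244, 358), (387, 409), (422, 399)]
side [(217, 763), (437, 449), (302, 387), (261, 445)]
```

View pics/t8.png

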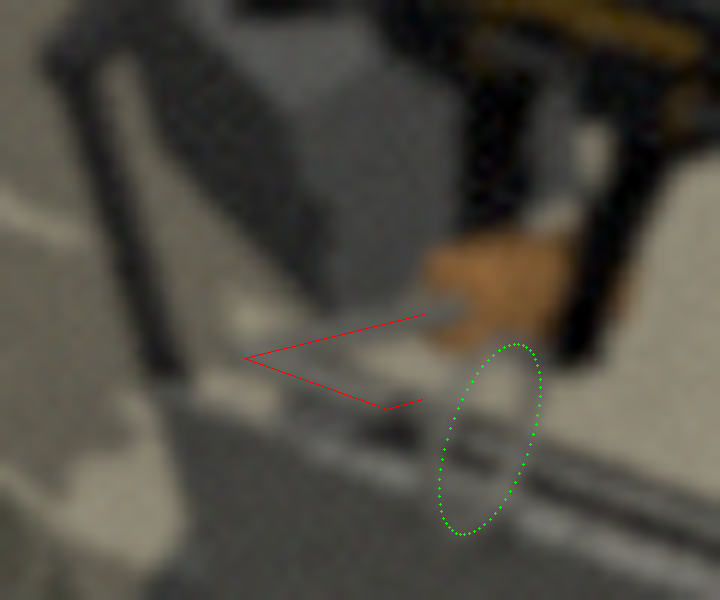

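View pics/s8.png

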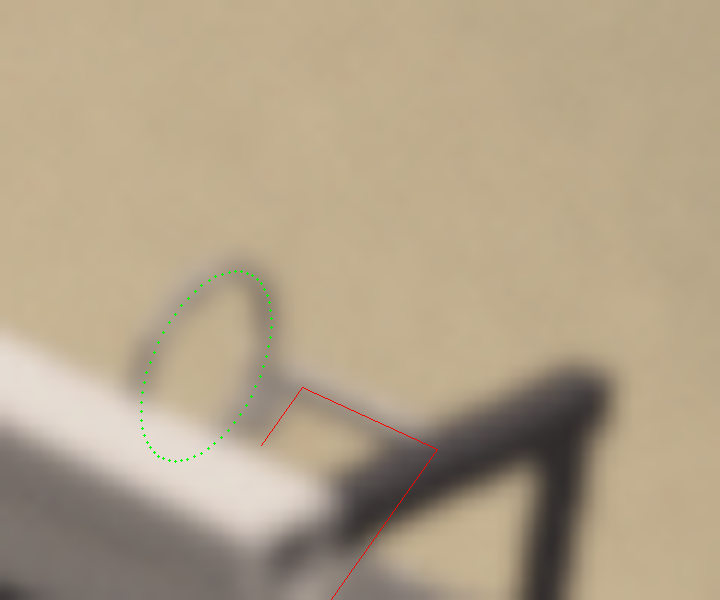

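View pics/t8r.png

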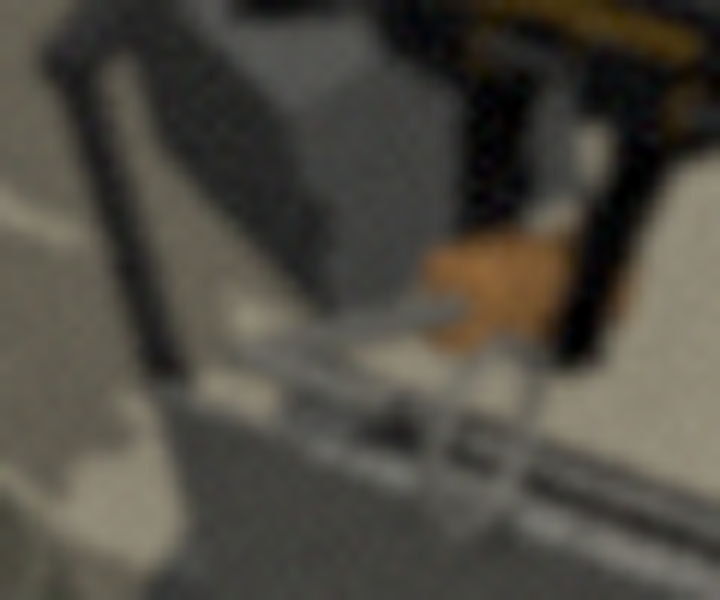

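Call:
carry_out --commands '[[[255,0.3,0,0,0,0,0],[255,0.6,0,0,0,0,0],[255,0.9,0,0,0,0,0],[255,1.2,0,0,0,0,0],[255,1.2,0,0,0,0,0]]]'

```text
time: 9.05
ee_pos: [0.61, -0.1015, 0.1939]
eef_rot: [0.608, 0.716, 0.261, 0.221]
ft_force: [-0.2, 0.3, -1.3]
width: 0.0214
```

```bash
cat > ov.py <<'E'
from h import *
import sys
np.set_printoptions(precision=4,suppress=True)
s=r.read_state();Rt=R.from_quat(s['eef_rot']).as_matrix();f=lambda x,y:s['ee_pos']+Rt@np.array([y,x+.001,-.018])
H=hooknow();e=H-EYE;print(s['time'],'H',H,'uvz',e@U,e@V,e[2],s['ft_force'],s['joint_positions'],s['width'])
tag=sys.argv[1]
for n,x0,y0,w,h in (('scene',140,120,66,50),('side',300,115,66,50)):
    if len(sys.argv)>2 and n=='scene': x0,y0=int(sys.argv[2]),int(sys.argv[3])
    if len(sys.argv)>4 and n=='side': x0,y0=int(sys.argv[4]),int(sys.argv[5])
    c=C(n); im=r.camera(n); k=12
    cv2.imwrite(f'pics/{tag}{n}.png',cv2.resize(im[y0:y0+h,x0:x0+w],None,fx=k,fy=k,interpolation=cv2.INTER_CUBIC))
E
python3 ov.py a
```

```text
9.05 H [ 0.7095 -0.0651  0.3048] uvz 0.0039671483533832855 -0.014984121372149366 0.0037698057155212683 [-0.2     0.3378 -1.3192] [-0.0128 -0.0527  0.2405  2.1392 -0.5606  0.4581  2.3959] 0.021410949051295942
```

View pics/ascene.png

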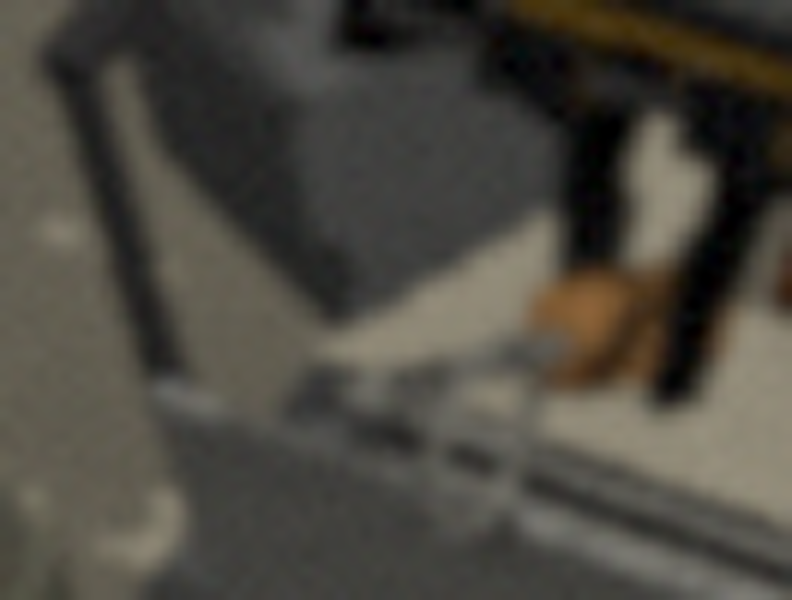

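View pics/aside.png

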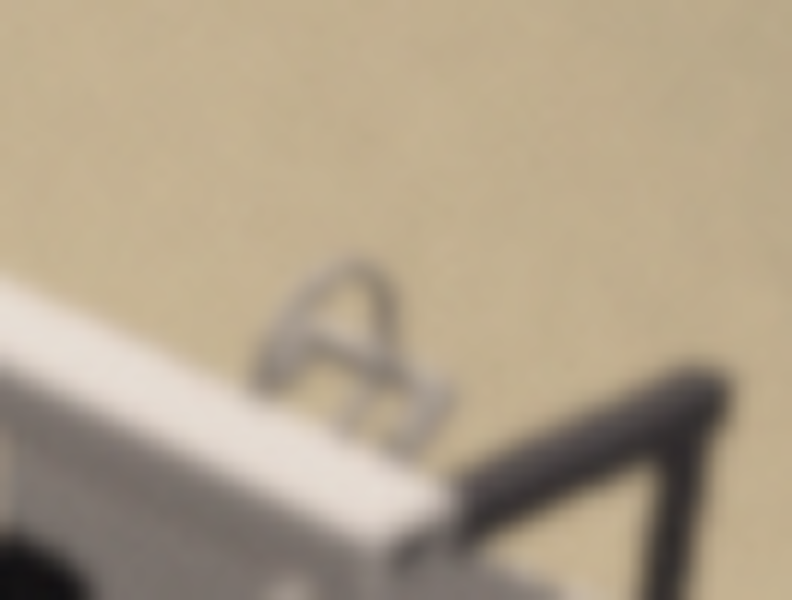

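Call:
carry_out --commands '[[[255,0.2,0,0,0,0,0],[255,0.4,0,0,0,0,0],[255,0.4,0,0,0,0,0]]]'

```text
time: 9.52
ee_pos: [0.6084, -0.092, 0.1939]
eef_rot: [0.609, 0.716, 0.261, 0.221]
ft_force: [-0.2, 0.2, -0.9]
width: 0.022
```

```bash
cat > arc.py <<'E'
from h import *
import sys
np.set_printoptions(precision=4,suppress=True)
HN=EYE-np.array([0,0,.123])
def show(ths,pits,rho=.124):
    s=r.read_state();e=hooknow()-EYE;print(s['time'],'uvz',e@U,e@V,e[2],s['ft_force'],s['joint_positions'][3:])
    for t,p in zip(ths,pits):
        hp=HN+rho*(-np.cos(t)*U+np.sin(t)*np.array([0,0,1]))-.004*V
        P,row=hookto(hp,AY,np.radians(p)); print(round(t,2),p,P,list(row))
a=[float(x) for x in sys.argv[1:]]
n=int(a[4]); show(np.linspace(a[0],a[1],n+1)[1:],np.linspace(a[2],a[3],n+1)[1:])
E
python3 arc.py 1.57 0.85 40 33 7
```

```text
9.525 uvz 0.0040626154190116295 -0.005355057264254293 0.003734666639963302 [-0.2397  0.2163 -0.8938] [ 2.1487 -0.5333  0.4472  2.354 ]
1.47 39.0 [ 0.59  -0.095  0.192] [np.float64(-0.01), np.float64(-0.61), np.float64(-0.43), np.float64(0.2), np.float64(0.09), np.float64(-0.12)]
1.36 38.0 [ 0.576 -0.098  0.192] [np.float64(-0.02), np.float64(-1.05), np.float64(-0.8), np.float64(0.4), np.float64(0.09), np.float64(-0.12)]
1.26 37.0 [ 0.562 -0.1    0.191] [np.float64(-0.03), np.float64(-1.52), np.float64(-1.12), np.float64(0.6), np.float64(0.09), np.float64(-0.12)]
1.16 36.0 [ 0.548 -0.103  0.188] [np.float64(-0.03), np.float64(-2.01), np.float64(-1.4), np.float64(0.8), np.float64(0.09), np.float64(-0.12)]
1.06 35.0 [ 0.535 -0.105  0.185] [np.float64(-0.04), np.float64(-2.51), np.float64(-1.62), np.float64(1.0), np.float64(0.08), np.float64(-0.12)]
0.95 34.0 [ 0.523 -0.107  0.18 ] [np.float64(-0.05), np.float64(-3.02), np.float64(-1.79), np.float64(1.2), np.float64(0.08), np.float64(-0.12)]
0.85 33.0 [ 0.512 -0.109  0.174] [np.float64(-0.05), np.float64(-3.53), np.float64(-1.92), np.float64(1.4), np.float64(0.08), np.float64(-0.12)]
```

Call:
carry_out --commands '[[[255,0,-0.6,-0.43,0.2,0,0],[255,0,-1.05,-0.8,0.4,0,0],[255,0,-1.5,-1.1,0.6,0,0],[255,0,-2.0,-1.4,0.8,0,0],[255,0,-2.5,-1.62,1.0,0,0],[255,0,-3.0,-1.8,1.2,0,0],[255,0,-3.5,-1.92,1.4,0,0],[255,0,-3.5,-1.92,1.4,0,0]]]'

```text
time: 10.52
ee_pos: [0.5111, -0.1079, 0.1739]
eef_rot: [0.621, 0.731, 0.216, 0.183]
ft_force: [0.7, -0.1, -0.8]
width: 0.0214
```

```bash
python3 ov.py b 140 110 285 125; python3 arc.py .85 -.17 33 25 10
```

```text
10.525 H [ 0.6233 -0.0695  0.2711] uvz -0.08172295982763313 -0.004319778067613746 -0.029896288996438536 [ 0.6596 -0.0577 -0.7689] [ 0.0553 -0.2102  0.2016  2.2582 -0.3402  0.5856  2.2324] 0.021367173945384284
10.625 uvz -0.0810621344532632 -0.004283736587122689 -0.029275173710545166 [-0.6758  0.1591 -0.8506] [ 2.257  -0.3407  0.5851  2.2326]
0.75 32.2 [ 0.501 -0.111  0.167] [np.float64(-0.06), np.float64(-0.53), np.float64(0.02), np.float64(0.16), np.float64(0.07), np.float64(-0.13)]
0.65 31.4 [ 0.492 -0.113  0.159] [np.float64(-0.06), np.float64(-1.03), np.float64(0.08), np.float64(0.32), np.float64(0.07), np.float64(-0.13)]
0.54 30.6 [ 0.484 -0.114  0.15 ] [np.float64(-0.07), np.float64(-1.5), np.float64(0.2), np.float64(0.48), np.float64(0.07), np.float64(-0.13)]
0.44 29.8 [ 0.477 -0.115  0.14 ] [np.float64(-0.07), np.float64(-1.95), np.float64(0.36), np.float64(0.64), np.float64(0.07), np.float64(-0.13)]
0.34 29.0 [ 0.471 -0.116  0.13 ] [np.float64(-0.08), np.float64(-2.37), np.float64(0.56), np.float64(0.8), np.float64(0.07), np.float64(-0.13)]
0.24 28.2 [ 0.466 -0.117  0.12 ] [np.float64(-0.08), np.float64(-2.76), np.float64(0.8), np.float64(0.96), np.float64(0.07), np.float64(-0.13)]
0.14 27.4 [ 0.462 -0.118  0.109] [np.float64(-0.08), np.float64(-3.11), np.float64(1.08), np.float64(1.12), np.float64(0.07), np.float64(-0.13)]
0.03 26.6 [ 0.46  -0.118  0.099] [np.float64(-0.08), np.float64(-3.42), np.float64(1.4), np.float64(1.28), np.float64(0.07), np.float64(-0.13)]
-0.07 25.8 [ 0.459 -0.118  0.088] [np.float64(-0.08), np.float64(-3.69), np.float64(1.74), np.float64(1.44), np.float64(0.07), np.float64(-0.13)]
-0.17 25.0 [ 0.46  -0.118  0.077] [np.float64(-0.08), np.float64(-3.91), np.float64(2.11), np.float64(1.6), np.float64(0.07), np.float64(-0.14)]
```

View pics/bscene.png

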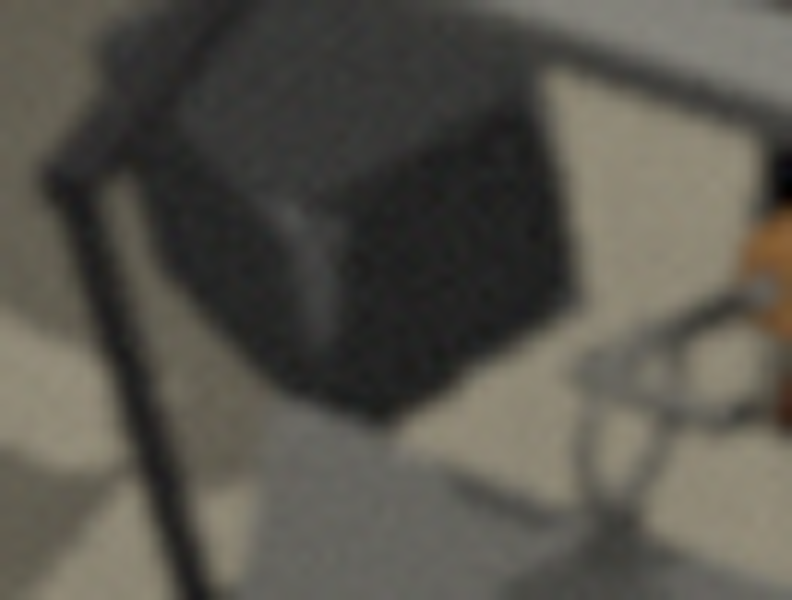

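View pics/bside.png

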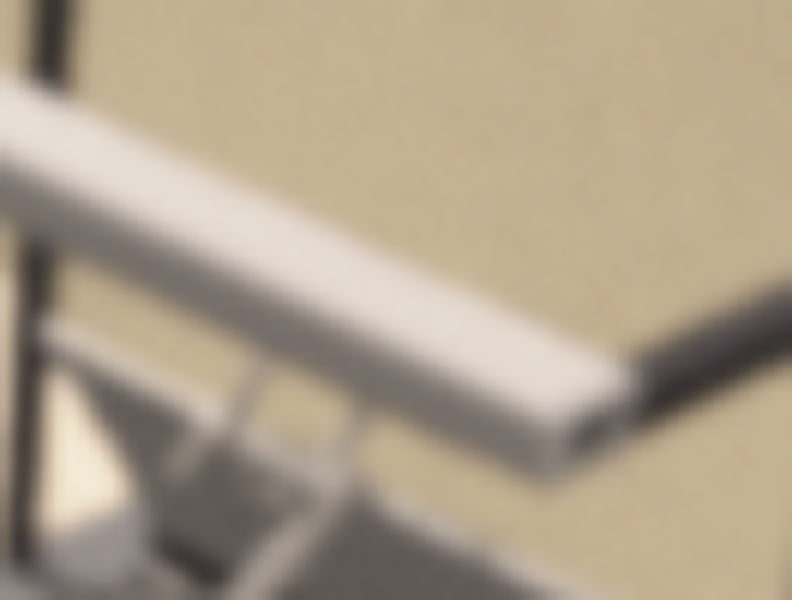

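Call:
carry_out --commands '[[[255,0,-0.53,0.02,0.16,0,0],[255,0,-1.03,0.08,0.32,0,0],[255,0,-1.5,0.2,0.48,0,0],[255,0,-1.95,0.36,0.64,0,0],[255,0,-2.37,0.56,0.8,0,0],[255,0,-2.76,0.8,0.96,0,0],[255,0,-3.1,1.08,1.12,0,0],[255,0,-3.42,1.4,1.28,0,0],[255,0,-3.42,1.4,1.28,0,0]]]'

```text
time: 11.75
ee_pos: [0.4592, -0.116, 0.0972]
eef_rot: [0.63, 0.742, 0.175, 0.148]
ft_force: [-0.9, 0.8, -1.2]
width: 0.0214
```

```bash
cat > ov2.py <<'E'
from h import *
import sys
np.set_printoptions(precision=4,suppress=True)
s=r.read_state();H=hooknow();e=H-EYE;print(s['time'],'H',H,'uvz',e@U,e@V,e[2],s['ft_force'],s['joint_positions'],s['width'])
tag=sys.argv[1]
for n,x0,y0,x1,y1,k in (('scene',120,80,270,190,5),('side',230,110,390,230,5)):
    crop(r.camera(n),x0,y0,x1,y1,k,f'pics/{tag}{n}.png')
E
python3 ov2.py c; python3 arc.py .03 -.37 26.6 25 4
```

```text
11.75 H [ 0.5815 -0.0759  0.1807] uvz -0.12396847989436144 -0.003362718993399223 -0.12029575816819332 [-0.8739  0.799  -1.2047] [ 0.0701 -0.1575  0.2177  2.3536 -0.3205  0.5457  2.2665] 0.021414709714791345
11.85 uvz -0.12360236313585378 -0.00361190896883185 -0.11914147533171515 [ 1.0772 -0.7451 -1.7411] [ 2.3528 -0.3204  0.5459  2.2664]
-0.07 26.200000000000003 [ 0.46  -0.118  0.087] [np.float64(-0.09), np.float64(-0.22), np.float64(0.41), np.float64(0.07), np.float64(0.06), np.float64(-0.14)]
-0.17 25.8 [ 0.461 -0.118  0.075] [np.float64(-0.09), np.float64(-0.39), np.float64(0.84), np.float64(0.15), np.float64(0.06), np.float64(-0.14)]
-0.27 25.4 [ 0.463 -0.118  0.064] [np.float64(-0.08), np.float64(-0.52), np.float64(1.28), np.float64(0.23), np.float64(0.06), np.float64(-0.14)]
-0.37 25.0 [ 0.466 -0.117  0.053] [np.float64(-0.08), np.float64(-0.59), np.float64(1.72), np.float64(0.31), np.float64(0.06), np.float64(-0.14)]
```

View pics/cscene.png

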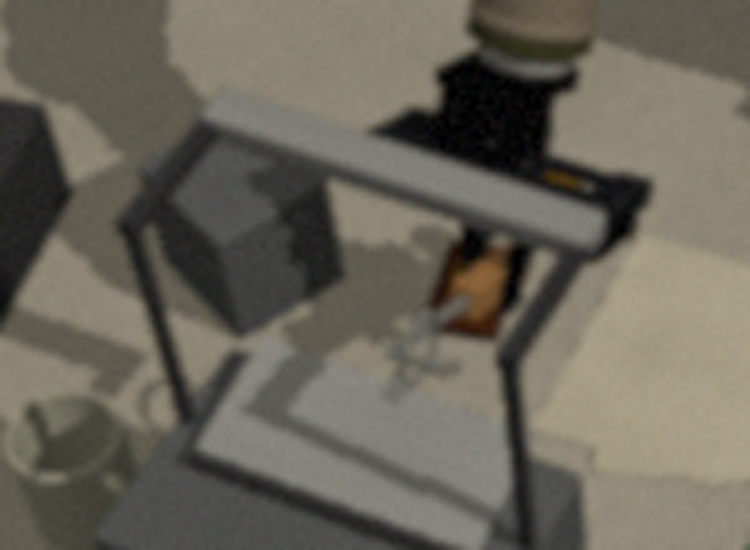

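View pics/cside.png

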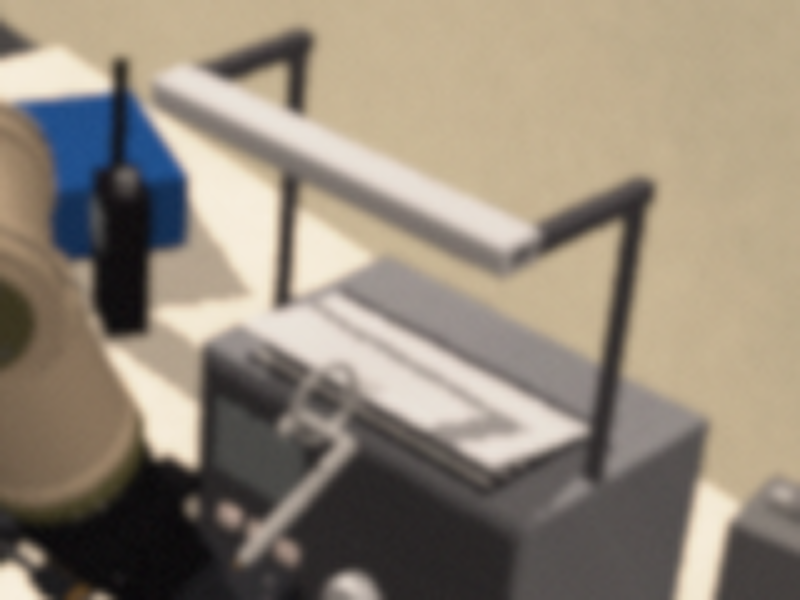

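```bash
python3 arc.py .03 -.25 26.6 18 4
```

```text
11.85 uvz -0.12360236313585378 -0.00361190896883185 -0.11914147533171515 [ 1.0772 -0.7451 -1.7411] [ 2.3528 -0.3204  0.5459  2.2664]
-0.04 24.450000000000003 [ 0.457 -0.119  0.094] [np.float64(-0.09), np.float64(-0.18), np.float64(0.09), np.float64(0.42), np.float64(0.06), np.float64(-0.14)]
-0.11 22.3 [ 0.455 -0.119  0.09 ] [np.float64(-0.09), np.float64(-0.33), np.float64(0.18), np.float64(0.85), np.float64(0.05), np.float64(-0.14)]
-0.18 20.15 [ 0.454 -0.119  0.087] [np.float64(-0.09), np.float64(-0.44), np.float64(0.29), np.float64(1.28), np.float64(0.05), np.float64(-0.14)]
-0.25 18.0 [ 0.453 -0.12   0.084] [np.float64(-0.09), np.float64(-0.52), np.float64(0.39), np.float64(1.71), np.float64(0.05), np.float64(-0.14)]
```

Call:
carry_out --commands '[[[255,0,-0.18,0.09,0.42,0,0],[255,0,-0.33,0.18,0.85,0,0],[255,0,-0.44,0.29,1.28,0,0],[255,0,-0.44,0.29,1.28,0,0]]]'

```text
time: 12.35
ee_pos: [0.4546, -0.1174, 0.0878]
eef_rot: [0.637, 0.75, 0.134, 0.114]
ft_force: [2.2, -0.2, 1.3]
width: 0.0215
```

```bash
python3 ov2.py d; python3 arc.py -.18 -.30 20 20 2
```

```text
12.35 H [ 0.5849 -0.0758  0.157 ] uvz -0.12058084135536622 -0.0038266611324868356 -0.14395699719621785 [ 2.2267 -0.2092  1.3423] [ 0.0826 -0.0984  0.1743  2.292  -0.2131  0.6322  2.144 ] 0.021475696838220853
12.45 uvz -0.1210432462405012 -0.0038496680407747452 -0.14406302781585134 [0.4788 1.2954 1.5528] [ 2.2932 -0.2136  0.6317  2.1447]
-0.24 20.0 [ 0.455 -0.119  0.08 ] [np.float64(-0.08), np.float64(-0.09), np.float64(0.29), np.float64(0.06), np.float64(0.05), np.float64(-0.14)]
-0.3 20.0 [ 0.457 -0.119  0.073] [np.float64(-0.08), np.float64(-0.11), np.float64(0.59), np.float64(0.06), np.float64(0.05), np.float64(-0.14)]
```

View pics/dside.png

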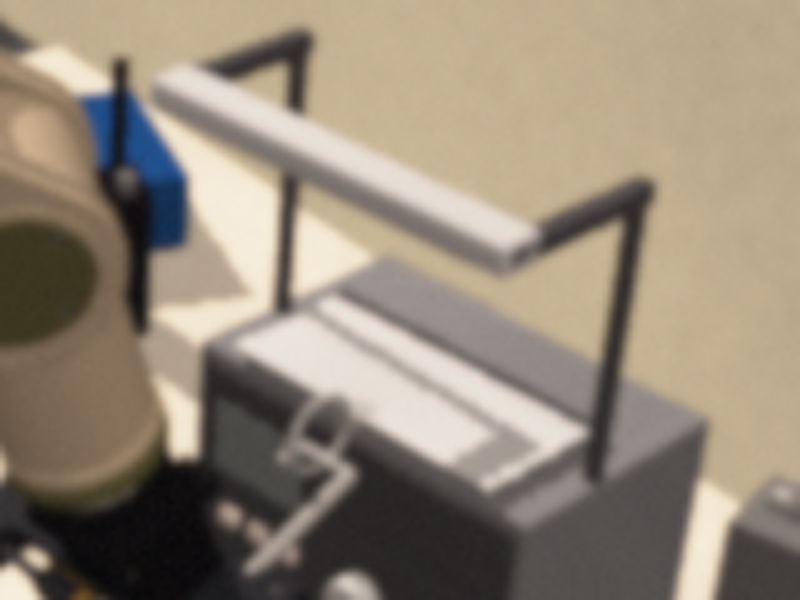

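Call:
carry_out --commands '[[[255,0,-0.05,0.15,0,0,0],[255,0,-0.08,0.3,0,0,0],[255,0,-0.08,0.3,0,0,0]]]'

```text
time: 12.82
ee_pos: [0.4552, -0.1173, 0.0799]
eef_rot: [0.638, 0.75, 0.135, 0.114]
ft_force: [2.0, 0.1, 3.5]
width: 0.0216
```

```bash
python3 ov2.py e; python3 arc.py -.18 -.30 20 20 2
```

```text
12.825 H [ 0.5855 -0.0758  0.1494] uvz -0.1200464023194488 -0.003947211183432952 -0.15163702677772936 [1.9928 0.1111 3.5032] [ 0.0804 -0.0835  0.1774  2.2991 -0.2249  0.6105  2.1562] 0.02156196746095625
12.925 uvz -0.12010692297535654 -0.003982872137252677 -0.1515509254589541 [1.4599 0.9107 3.5725] [ 2.2989 -0.2245  0.6111  2.1559]
-0.24 20.0 [ 0.455 -0.119  0.08 ] [np.float64(-0.07), np.float64(-0.02), np.float64(-0.0), np.float64(0.07), np.float64(0.05), np.float64(-0.14)]
-0.3 20.0 [ 0.457 -0.119  0.073] [np.float64(-0.07), np.float64(-0.04), np.float64(0.29), np.float64(0.07), np.float64(0.05), np.float64(-0.14)]
```

View pics/eside.png

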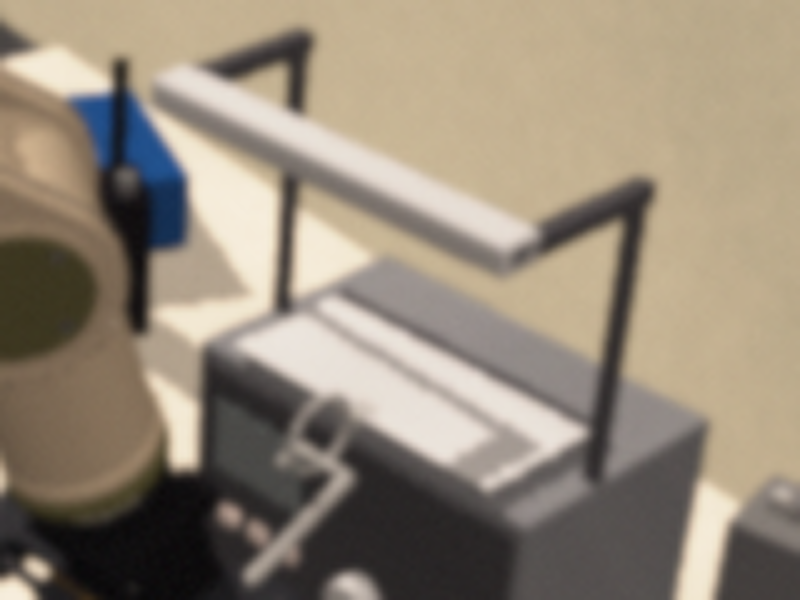

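View pics/escene.png

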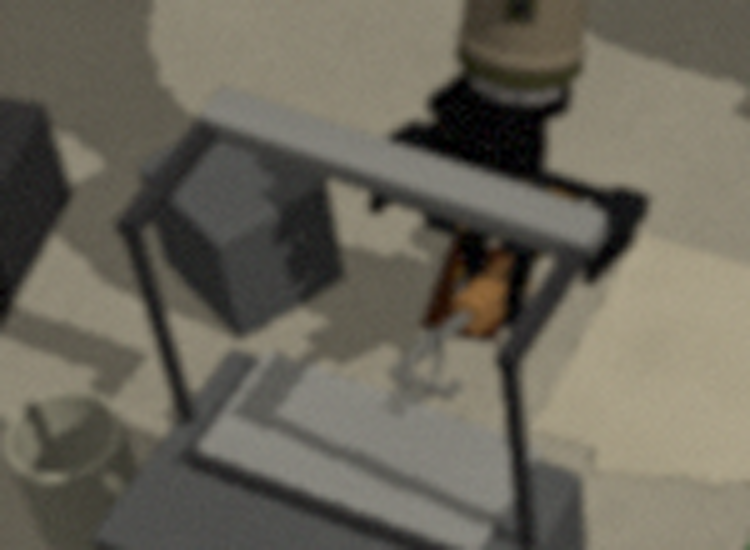

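Call:
carry_out --commands '[[[255,0,0.12,-0.35,0,0,0],[255,0,0.25,-0.68,0,0,0],[255,0,0.25,-0.68,0,0,0],[255,0,0.25,-0.68,0,0,0]]]'

```text
time: 13.42
ee_pos: [0.4547, -0.1173, 0.0979]
eef_rot: [0.638, 0.75, 0.135, 0.114]
ft_force: [-0.2, -0.1, -0.5]
width: 0.0214
```

```bash
cat > ov3.py <<'E'
from h import *
import sys
np.set_printoptions(precision=4,suppress=True)
s=r.read_state();Rt=R.from_quat(s['eef_rot']).as_matrix();f=lambda x,y:s['ee_pos']+Rt@np.array([y,x+.001,-.018])
H=hooknow();E2=EYE-np.array([0,0,.123])-.124*U
e=H-E2;print(s['time'],'rel ring uvz',e@U,e@V,e[2],s['ft_force'],s['width'],s['joint_positions'])
tag=sys.argv[1]
for n in ('scene','side'):
    c=C(n);im=r.camera(n);k=12
    x0,y0=[int(v) for v in c.proj(E2)-[32,25]]
    im=cv2.resize(im[y0:y0+50,x0:x0+64],None,fx=k,fy=k,interpolation=cv2.INTER_CUBIC)
    cv2.imwrite(f'pics/{tag}{n}r.png',im)
    q=[tuple(int(v) for v in ((c.proj(p)-[x0,y0]+.5)*k)) for p in [f(.06,0),f(.15,0),f(.15,.04),f(.133,.04)]]
    for a,b in zip(q[:-1],q[1:]): cv2.line(im,a,b,(0,0,255),1)
    for t in np.linspace(0,6.28,60):
        p=c.proj(E2+.024*(np.cos(t)*U+np.array([0,0,np.sin(t)])));cv2.circle(im,tuple(int(v) for v in ((p-[x0,y0]+.5)*k)),1,(0,255,0),-1)
    cv2.imwrite(f'pics/{tag}{n}.png',im)
E
python3 ov3.py f
```

```text
13.425 rel ring uvz 0.003548221186128954 -0.003839565068403517 -0.010759234370881499 [-0.2157 -0.1398 -0.5044] 0.02142947266697108 [ 0.0841 -0.1158  0.1712  2.2818 -0.201   0.6582  2.1296]
```

View pics/fside.png

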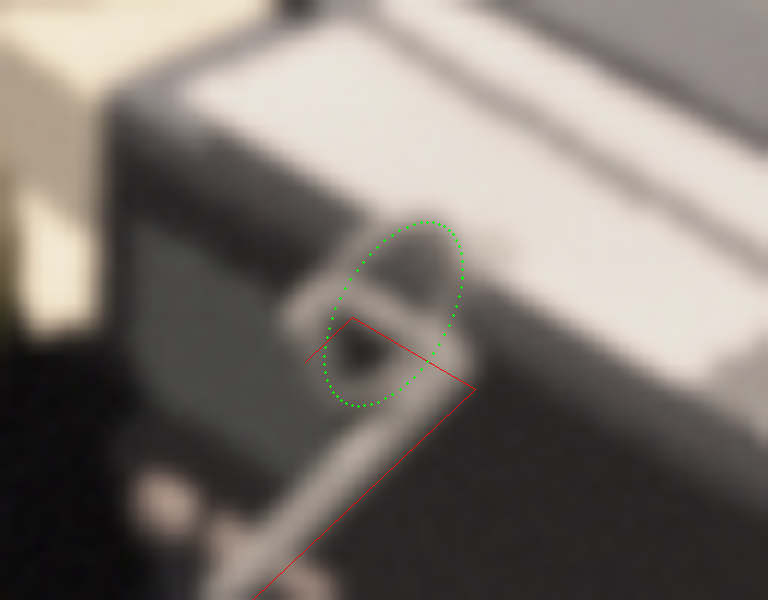

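View pics/fscene.png

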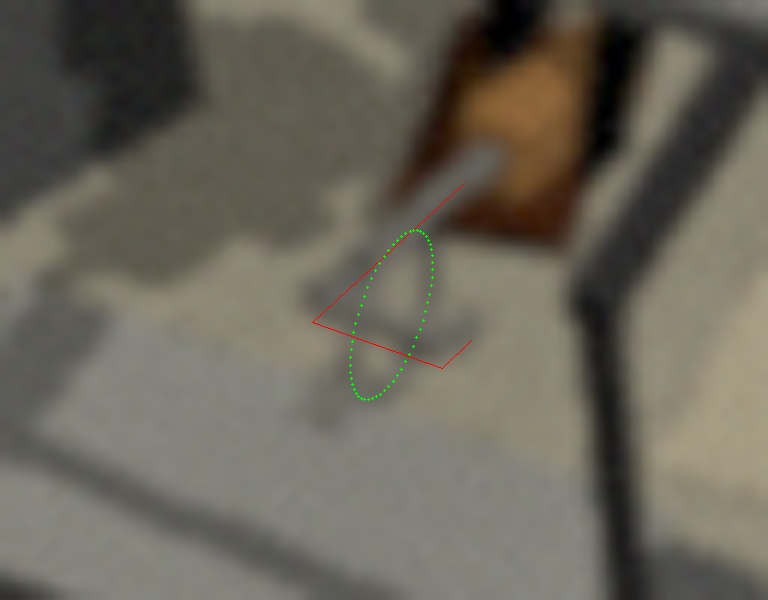

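Call:
carry_out --commands '[[[255,0,0.26,-0.09,0,0,0],[255,0,0.26,-0.09,0,0,0],[255,-0.3,0.26,-0.09,0,0,0],[255,-0.6,0.26,-0.09,0,0,0],[255,-0.6,0.26,-0.09,0,0,0]]]'

```text
time: 14.15
ee_pos: [0.4624, -0.1321, 0.1021]
eef_rot: [0.638, 0.75, 0.134, 0.114]
ft_force: [-0.4, -0.1, -0.6]
width: 0.0212
```

```bash
python3 ov3.py g
```

```text
14.15 rel ring uvz 0.00857120225392951 -0.019942960630833256 -0.006599392313888064 [-0.4365 -0.0738 -0.6078] 0.021212955064292462 [ 0.0937 -0.0925  0.1951  2.2508 -0.2168  0.6723  2.1711]
```

View pics/gsider.png

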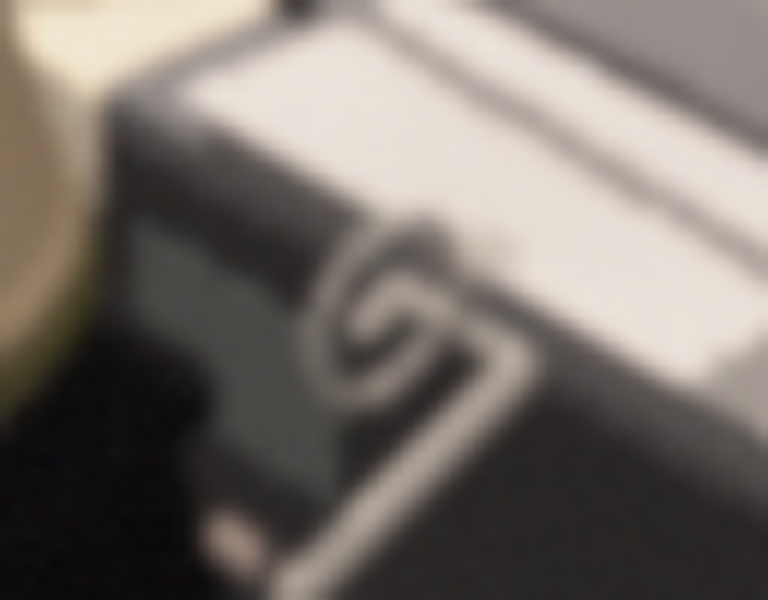

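View pics/gscener.png

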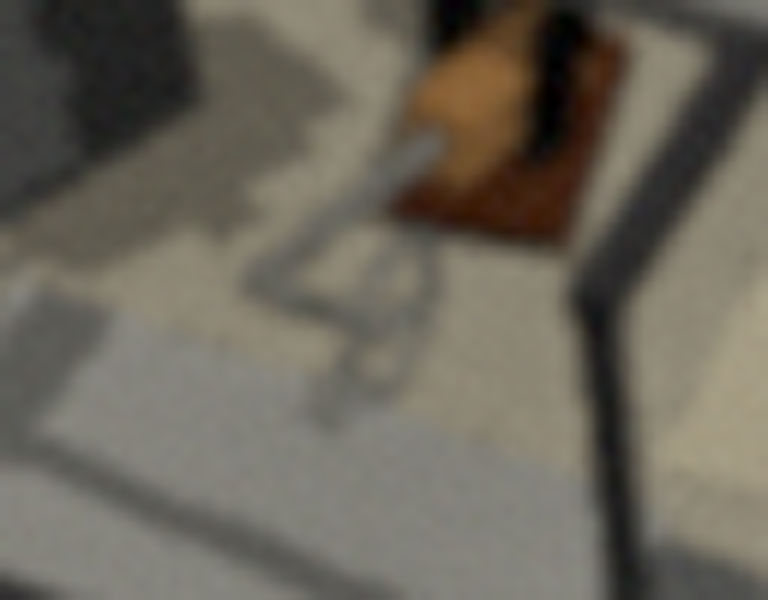

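Call:
carry_out --commands '[[[255,-0.4,0,0,0,0,0],[255,-0.8,0,0,0,0,0],[255,-1.2,0,0,0,0,0],[255,-1.4,0,0,0,0,0],[255,-1.4,0,0,0,0,0]]]'

```text
time: 14.88
ee_pos: [0.4679, -0.1663, 0.1019]
eef_rot: [0.638, 0.75, 0.134, 0.114]
ft_force: [-0.6, 0.6, -1.1]
width: 0.0217
```

```bash
python3 ov3.py i; python3 ov2.py i2; python3 - <<'E'
from h import *
D=np.radians
print(hookto(np.array([.57,-.10,.27]),.15,D(15)))
print(hookto(np.array([.57,.05,.27]),.0,D(15)))
print(hookto(np.array([.57,.15,.27]),-.1,D(5)))
E
```

```text
14.875 rel ring uvz 0.008060775708887071 -0.05457077111959 -0.006833706172042375 [-0.553   0.5761 -1.0916] 0.021687113956402528 [ 0.122  -0.0466  0.2502  2.2093 -0.2642  0.6875  2.2855]
14.975 H [ 0.5982 -0.1242  0.1712] uvz -0.1159048266360814 -0.05385839259827289 -0.12983684135910895 [-0.0993 -0.3966 -1.0045] [ 0.1216 -0.0471  0.2495  2.2098 -0.2641  0.6875  2.2851] 0.021175938521303166
(array([ 0.433, -0.141,  0.214]), array([ 1.2 ,  0.42, -4.6 ,  1.06, -0.05,  0.13]))
(array([0.429, 0.03 , 0.214]), array([ 7.98,  1.28, -4.28,  1.05, -0.57,  1.77]))
(array([0.42 , 0.145, 0.239]), array([12.57,  2.  , -5.09,  3.04, -0.67,  2.93]))
```

View pics/isider.png

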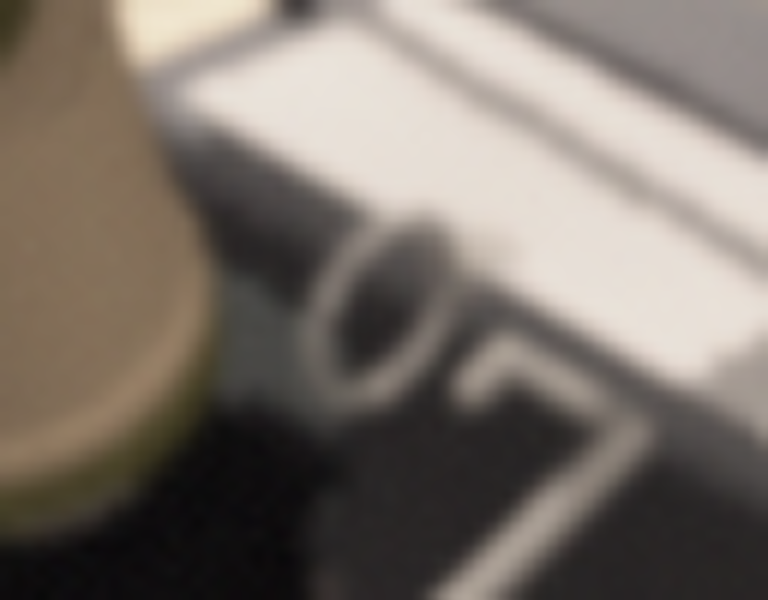

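View pics/i2scene.png

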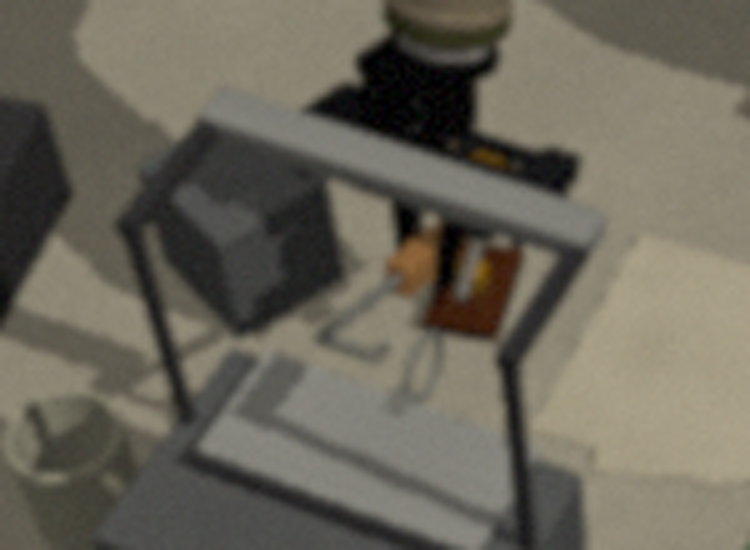

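```bash
python3 - <<'E'
from h import *
D=np.radians
print(hookto(np.array([.595,-.12,.26]),.175,D(18)))
print(hookto(np.array([.595,-.03,.27]),.1,D(15)))
print(hookto(np.array([.595,.06,.27]),.0,D(12)))
print(hookto(np.array([.60,.17,.27]),-.1,D(5)))
print(hookto(np.array([.61,.3377,.22]),-.19,D(0)))
E
```

```text
(array([ 0.463, -0.164,  0.196]), array([ 0.11,  1.12, -3.6 ,  0.46,  0.04, -0.15]))
(array([ 0.457, -0.064,  0.214]), array([ 4.09,  1.74, -4.11,  1.06, -0.22,  0.67]))
(array([0.451, 0.04 , 0.221]), array([ 8.23,  2.27, -4.23,  1.65, -0.52,  1.78]))
(array([0.45 , 0.165, 0.239]), array([13.17,  3.23, -4.64,  3.04, -0.67,  2.93]))
(array([0.458, 0.347, 0.202]), array([20.28,  4.11, -2.73,  4.01, -0.72,  3.99]))
```

Call:
carry_out --commands '[[[255,0.1,0.6,-1.8,0.2,0,0],[255,0.1,1.1,-3.6,0.46,0,0],[255,1.5,1.3,-3.9,0.7,-0.1,0.2],[255,4.1,1.7,-4.1,1.06,-0.2,0.67],[255,6.1,2.0,-4.15,1.35,-0.35,1.2],[255,8.2,2.3,-4.2,1.65,-0.5,1.8],[255,10.6,2.8,-4.4,2.3,-0.6,2.3],[255,13.0,3.2,-4.6,3.0,-0.67,2.9],[255,13.2,3.2,-4.6,3.0,-0.67,2.9],[255,13.2,3.2,-4.6,3.0,-0.67,2.9]]]'

```text
time: 16.32
ee_pos: [0.4492, 0.1657, 0.2375]
eef_rot: [0.739, 0.672, 0.03, 0.034]
ft_force: [-0.0, -0.3, -1.7]
width: 0.0216
```

```bash
python3 - <<'E'
from h import *
np.set_printoptions(precision=4,suppress=True)
s=r.read_state();print(s['time'],s['ee_pos'],s['joint_positions'],hooknow(),s['width'])
D=np.radians
print(hookto(np.array([.60,.17,.27]),-.1,D(5)))
print(hookto(np.array([.61,.3377,.22]),-.19,D(0)))
E
```

```text
16.325 [0.4492 0.1657 0.2375] [-0.1164 -0.0452 -0.3557  1.8581  0.0355  1.2502  0.9927] [0.5992 0.1714 0.269 ] 0.021555191976270618
(array([0.45 , 0.165, 0.239]), array([-0.03,  0.04, -0.05,  0.04,  0.01,  0.05]))
(array([0.458, 0.347, 0.202]), array([ 7.23, -0.47,  1.38,  1.04, -0.04,  1.08]))
```

Call:
carry_out --commands '[[[255,1.8,-0.1,0.3,0.3,0,0.25],[255,3.6,-0.2,0.7,0.55,0,0.55],[255,5.4,-0.3,1.0,0.8,0,0.8],[255,7.2,-0.47,1.38,1.04,-0.04,1.08],[255,7.2,-0.47,1.38,1.04,-0.04,1.08],[255,7.2,-0.47,1.38,1.04,-0.04,1.08]]]'

```text
time: 17.08
ee_pos: [0.4585, 0.3439, 0.2016]
eef_rot: [0.772, 0.636, -0.0, 0.0]
ft_force: [0.9, 0.5, -0.7]
width: 0.0217
```

```bash
cat > ov4.py <<'E'
from h import *
import sys
np.set_printoptions(precision=4,suppress=True)
s=r.read_state();Rt=R.from_quat(s['eef_rot']).as_matrix();f=lambda x,y:s['ee_pos']+Rt@np.array([y,x+.001,-.018])
print(s['time'],s['ee_pos'],'tool y',Rt[:,1],'z',Rt[:,2],s['ft_force'],s['width'])
tag=sys.argv[1]
for n,ce in (('scene',f(.06,0)),('side',f(.05,0))):
    c=C(n);im=r.camera(n);k=8
    x0,y0=[int(v) for v in c.proj(ce)-[50,37]]
    im=cv2.resize(im[y0:y0+74,x0:x0+100],None,fx=k,fy=k,interpolation=cv2.INTER_CUBIC)
    q=[tuple(int(v) for v in ((c.proj(p)-[x0,y0]+.5)*k)) for p in [f(.05,0),f(.15,0),f(.15,.04),f(.133,.04)]]
    for a,b in zip(q[:-1],q[1:]): cv2.line(im,a,b,(0,0,255),1)
    print(n,x0,y0,q)
    cv2.imwrite(f'pics/{tag}{n}.png',im)
E
python3 ov4.py j
```

```text
17.075 [0.4585 0.3439 0.2016] tool y [ 0.9817 -0.1905  0.0002] z [-0.0001 -0.0014 -1.    ] [ 0.8646  0.4637 -0.7016] 0.021699458499347422
scene 275 150 [(422, 289), (246, 453), (332, 519), (363, 489)]
side 154 97 [(406, 307), (631, 272), (600, 235), (563, 241)]
```

View pics/jside.png

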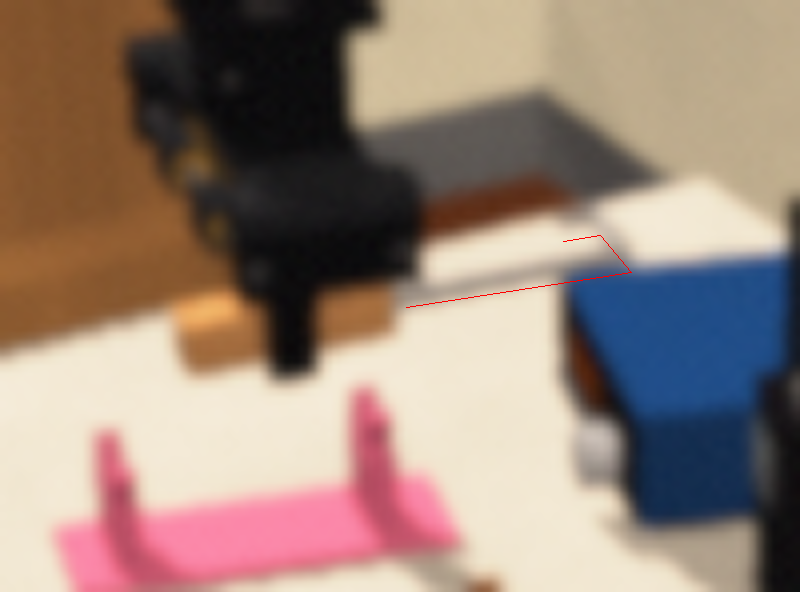

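View pics/jscene.png

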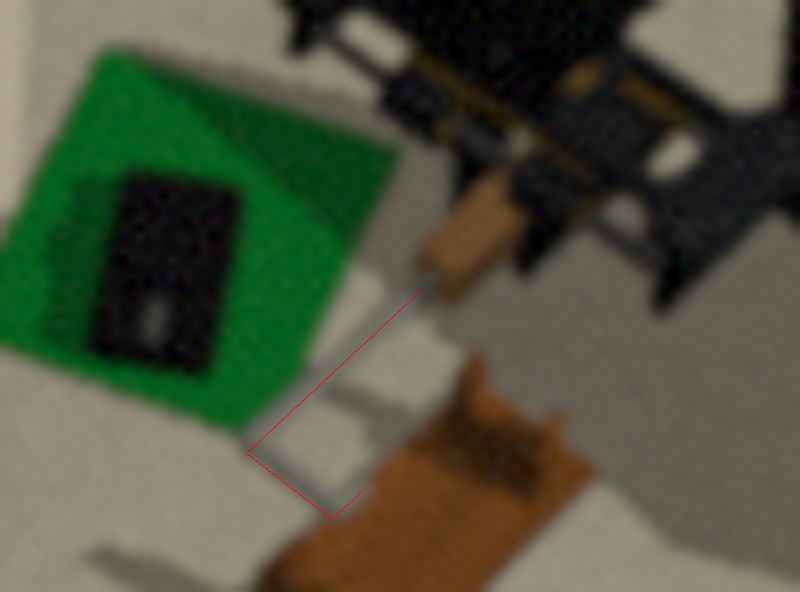

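```bash
python3 - <<'E'
from h import *
np.set_printoptions(precision=4,suppress=True)
M=np.array([.4574,.3468,.0371])+toolR(-.192,0)@[0,0,-.018]
for z in (.06,.02,.002):
    Rm=toolR(-.192,np.radians(-3)); print(M, rowto(M+[0,0,z]-Rm@[0,0,-.018],Rm))
E
```

```text
[0.4574 0.3468 0.0551] [ 0.11 -0.12  4.2   0.61  0.01 -0.01]
[0.4574 0.3468 0.0551] [ 0.11 -0.12  5.8   0.61  0.01 -0.01]
[0.4574 0.3468 0.0551] [ 0.11 -0.12  6.52  0.61  0.01 -0.01]
```

Call:
carry_out --commands '[[[255,0.05,-0.06,1.5,0.3,0,0],[255,0.11,-0.12,3.2,0.6,0,0],[255,0.11,-0.12,4.2,0.6,0,0],[255,0.11,-0.12,4.2,0.6,0,0],[255,0.11,-0.12,4.2,0.6,0,0]]]'

```text
time: 17.8
ee_pos: [0.4573, 0.3469, 0.0989]
eef_rot: [0.772, 0.635, -0.016, -0.019]
ft_force: [-0.4, 0.7, -1.5]
width: 0.0216
```

```bash
python3 ov4.py k; python3 - <<'E'
from h import *
np.set_printoptions(precision=4,suppress=True)
M=np.array([.4574,.3468,.0551])
for z in (.02,.001):
    Rm=toolR(-.192,np.radians(-3)); print(rowto(M+[0,0,z]-Rm@[0,0,-.018],Rm))
E
```

```text
17.8 [0.4573 0.3469 0.0989] tool y [ 0.9802 -0.1918 -0.0495] z [-0.0485  0.0101 -0.9988] [-0.3906  0.7239 -1.4734] 0.02161945837866298
scene 271 170 [(427, 286), (260, 450), (341, 514), (370, 485)]
side 155 125 [(404, 300), (620, 272), (591, 232), (555, 236)]
[-0.02  0.06  1.67  0.04 -0.01 -0.01]
[-0.02  0.09  2.43  0.04 -0.01 -0.01]
```

View pics/kside.png

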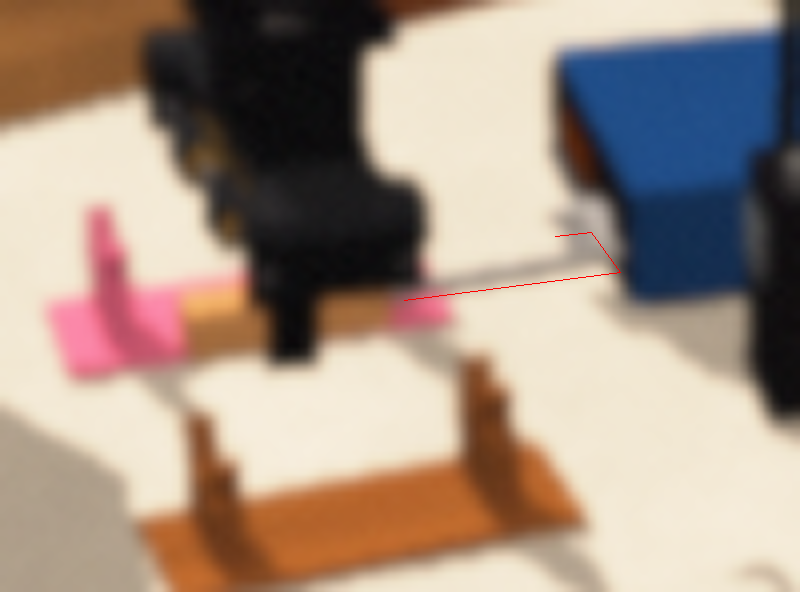

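View pics/kscene.png

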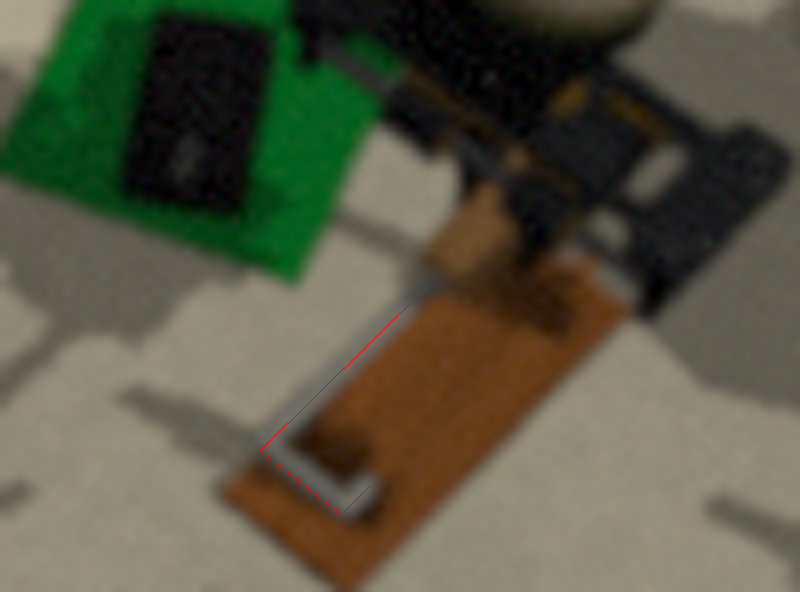

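Call:
carry_out --commands '[[[255,0,0.06,0.9,0,0,0],[255,0,0.06,1.6,0,0,0],[255,0,0.08,2.0,0,0,0],[255,0,0.09,2.4,0,0,0],[255,0,0.09,2.4,0,0,0]]]'

```text
time: 18.52
ee_pos: [0.4562, 0.3474, 0.0384]
eef_rot: [0.772, 0.636, -0.016, -0.019]
ft_force: [-0.1, -0.0, -1.5]
width: 0.0219
```

```bash
python3 ov4.py l
```

```text
18.525 [0.4562 0.3474 0.0384] tool y [ 0.9803 -0.1913 -0.0501] z [-0.0491  0.0099 -0.9987] [-0.0585 -0.0049 -1.4997] 0.021888448665975918
scene 270 180 [(420, 285), (259, 446), (336, 509), (364, 480)]
side 155 139 [(406, 307), (619, 278), (590, 236), (555, 241)]
```

View pics/lside.png

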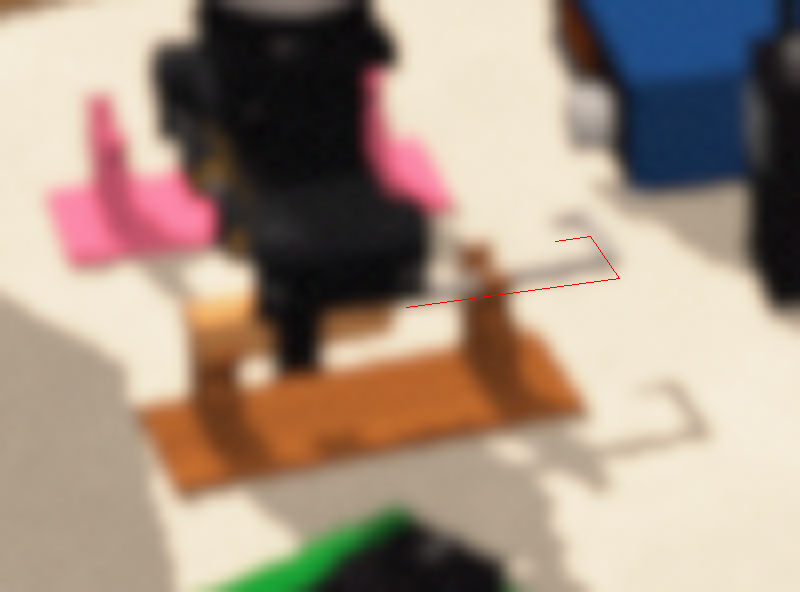

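View pics/lscene.png

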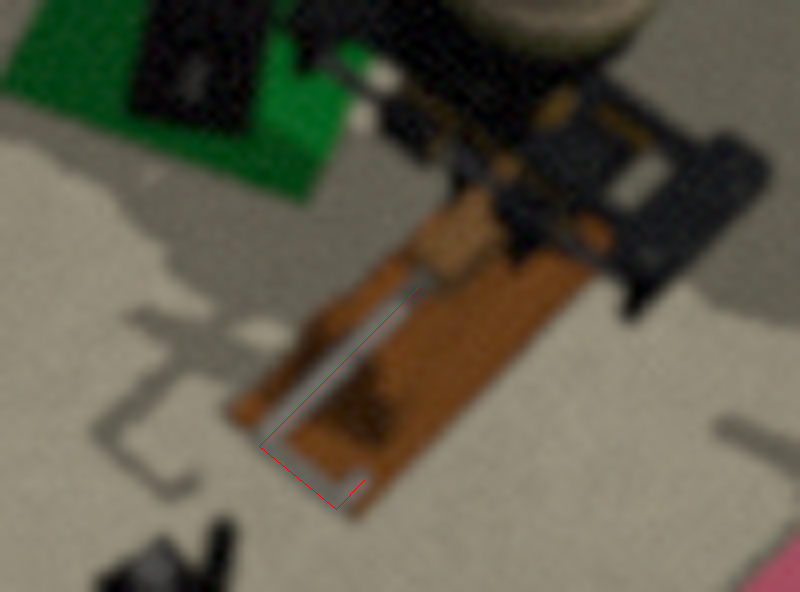

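Call:
carry_out --commands '[[[200,0,0,0.05,0,0,0],[120,0,0,0.05,0,0,0],[60,0,0,0.05,0,0,0],[0,0,0,0.05,0,0,0],[0,0,0,0.05,0,0,0],[0,0,0,0.05,0,0,0],[0,0,0,0.05,0,0,0],[0,0,0,0.05,0,0,0]]]'

```text
time: 19.62
ee_pos: [0.4566, 0.3478, 0.038]
eef_rot: [0.772, 0.636, -0.015, -0.019]
ft_force: [0.0, -0.5, -0.2]
width: 0.0821
```

Pole released; retreat straight up (world vertical, slow at first).

Call:
carry_out --commands '[[[0,0,0,-0.6,0,0,0],[0,0,0,-1.4,0,0,0],[0,0,0,-3,0,0,0],[0,0,0,-5,0,0,0],[0,0,0,-7,0,0,0],[0,0,0,-7,0,0,0],[0,0,0,-7,0,0,0],[0,0,0,-7,0,0,0]]]'

```text
time: 20.62
ee_pos: [0.4645, 0.3455, 0.212]
eef_rot: [0.772, 0.636, -0.016, -0.019]
ft_force: [0.4, -0.0, -0.0]
width: 0.0869
```

```bash
python3 - <<'E'
from h import *
np.set_printoptions(precision=4,suppress=True)
s=r.read_state();print(s['time'],s['ee_pos'],s['ft_force'],s['width'],s['joint_vel'])
c=C('wrist');im=r.camera('wrist');cv2.imwrite('pics/zw.png',im)
a=r.camera('scene');crop(a,110,90,370,280,3,'pics/zsc.png');crop(a,270,180,370,255,6,'pics/zr.png')
b=r.camera('side');crop(b,160,100,400,260,3,'pics/zsi.png')
E
```

```text
20.625 [0.4645 0.3455 0.212 ] [ 0.3644 -0.0312 -0.0405] 0.0869039276867401 [-0.0015  0.0048  0.0014  0.0013 -0.001   0.0009  0.0004]
```

View pics/zsc.png

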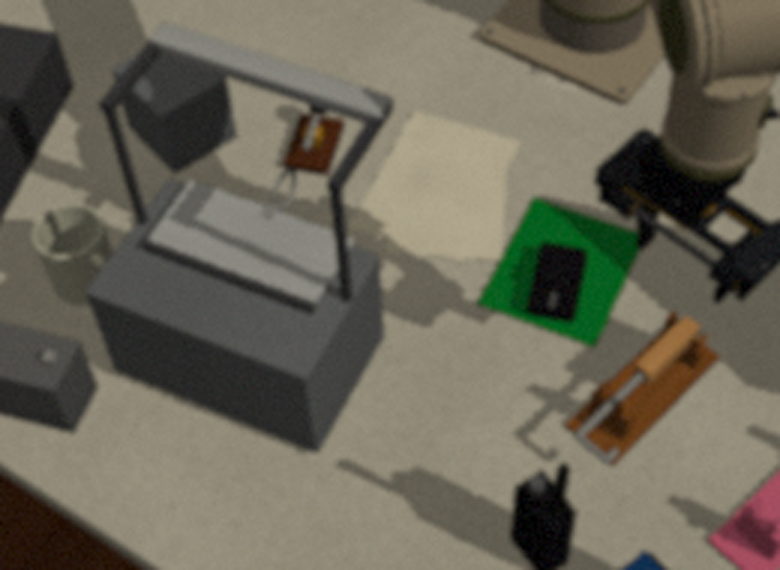

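View pics/zsi.png

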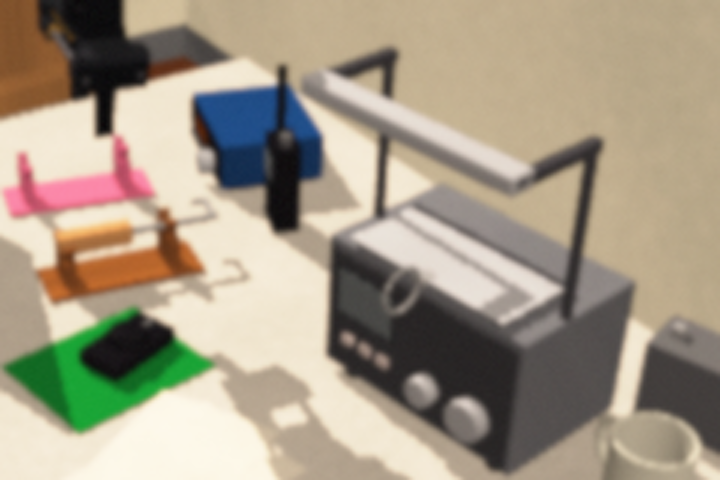

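View pics/zw.png

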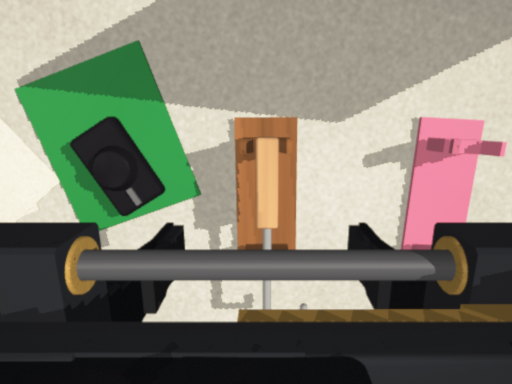

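```bash
python3 - <<'E'
from h import *
np.set_printoptions(precision=4,suppress=True)
s,d=C('scene'),C('side')
a=cv2.imread('pics/isider.png')
print(tri(s,(110+281/3,90+188/3),d,(160+402/3,100+289/3)))
E2=EYE-np.array([0,0,.123])-.124*U; print(E2,d.proj(E2),s.proj(E2))
im=r.camera('side');k=12
x0,y0=[int(v) for v in d.proj(E2)-[32,25]]
im=cv2.resize(im[y0:y0+50,x0:x0+64],None,fx=k,fy=k,interpolation=cv2.INTER_CUBIC)
for off,col in ((0,(0,255,0)),(.05,(0,0,255))):
  E3=EYE-np.array([0,0,.123])+.124*(-np.cos(off)*U+np.array([0,0,np.sin(off)]))
  for t in np.linspace(0,6.28,60):
    p=d.proj(E3+.024*(np.cos(t)*U+np.array([0,0,np.sin(t)])));cv2.circle(im,tuple(int(v) for v in ((p-[x0,y0]+.5)*k)),1,col,-1)
cv2.imwrite('pics/zring.png',im)
E
```

```text
(array([ 0.581 , -0.0727,  0.1791]), np.float64(0.002688992860073178))
[ 0.5809 -0.0726  0.178 ] [294.3761 196.7178] [204.1586 152.7662]
```

View pics/zring.png

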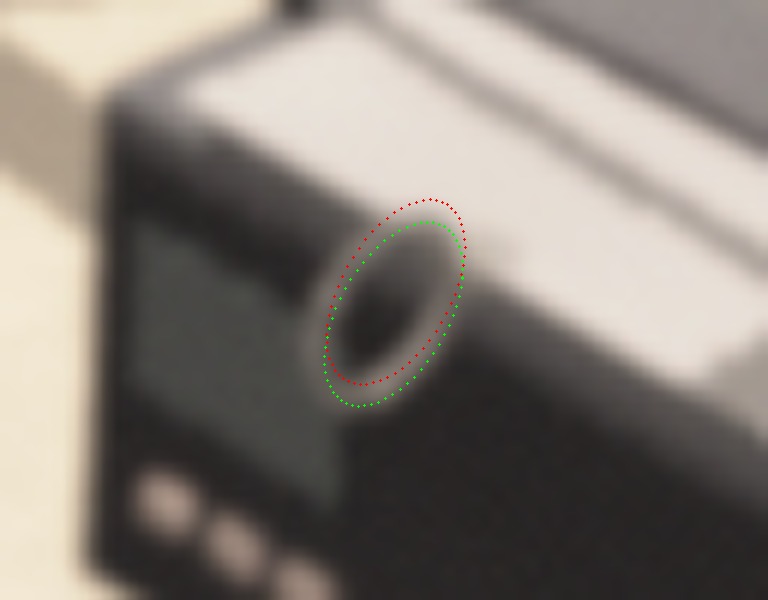

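```bash
python3 -c "
from bench import r
print(r.close_job(), r.read_state()['time'])"
```

```text
the job is handed in; nothing more can be done
the job is handed in; nothing more can be done
```

The flap is shut and the pole is back in its wooden rest. I handed the job in after about 21 s of the 67 s allowed; no verdict was reported.

I took the pole from the rest, put its hook through the ring with the flap upright, and swung the flap down. I then unhooked sideways, laid the pole back and moved the gripper clear.

**Last checks:**
- **Flap:** the ring centre measured 179 mm above the desk, against 178 mm when fully shut. It did not move during a final 8 mm of extra downward push, in which the force rose to about 3.5 N.
- **Pole:** it lies in both cradles. In the overhead image, just before I let go, the hook was within a pixel of where it started. I checked this by eye and did not measure the final seat distance.
- **Robot:** the gripper was open and about 15 cm above the rest, with no contact force.
- **Bystanders:** the mouse, mug, handheld radio and morse key look unmoved in the pictures; I did not measure them.

**Things that did not go exactly as planned:**
- The pole tilted about 3° in the grip during that final push. I corrected for it before laying the pole down.
- The last joint ran up to its software limit (2.599 of 2.6 rad) on the way to the ring, but did not pass it in any reading.
- My first estimate of the pole's position from the two fixed cameras was about 4 mm off in y from the wrist camera's. I used the wrist camera's value for the grip.

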